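# Clear two piles of odds and ends to their own holders

## Task

While the worktop was wiped, the small things were heaped into two piles. Take the piles apart and put each thing back, right way as it lies now, in the middle of its own place: the thread spool standing in the well of the round wooden stand, the soap bar lengthways on the ribs of the soap dish, the flat sewing tin lengthways on the oblong grey mat, the dosing cup, still upside down, on the round drip mat, and the tealight candle in the small white saucer. All must stand or lie flat at the end.

Things in the scene. Friction and masses are not known exactly. Their poses are not given: they have to be found in the camera images.
- spool: Reel of cream sewing thread, cream rims, upright, 28 mm across, 36 mm tall, top of the first pile (stands on the soap). Origin: centre of its underside; z up.
- soap_bar: Pink soap bar lying flat, 48 mm (its x) by 75 mm (its y) by 20 mm high, all edges and faces slightly rounded, so that it rocks a little (up to about 0.1 rad) on a flat surface; lies on the sewing tin under the spool, its long side within 0.15 rad of the tin's. Origin: centre of its underside; z up.
- sewing_tin: Flat aluminium tin with a closed lid (it does not open), 62 mm (its x) by 96 mm (its y) by 22 mm high, bottom of the first pile. Origin: centre of its underside; z up.
- tealight: Small candle in a metal cup, 38 mm across, 15 mm tall, standing on the upturned dosing cup (second pile). Origin: centre of its underside; z up.
- cup: Pale plastic dosing cup standing upside down: rim down, 63 mm across at the worktop, tapering to 48 mm at its flat closed end on top, 49 mm tall. Origin: centre of its lower end (the rim circle) on the worktop; z up, so the flat end is at z = 49 mm. Only the tealight stands on it.
- spool_stand: Home of the spool: round wooden stand, 66 mm across, 12 mm tall, with a flat-bottomed round well 44 mm across whose floor is 7 mm above the worktop (rim 5 mm above that floor). Fixed. Origin: centre of its underside.
- soap_dish: Home of the soap: white oblong ceramic dish, 84 mm (its x) by 116 mm (its y), rim 11 mm high; seven cross ribs inside, on whose tops, 10 mm above the worktop, the soap lies, long side along the dish's long side (either way round). Fixed. Origin: centre of its underside.
- grey_mat: Home of the sewing tin: plain oblong grey plastic mat, 92 mm (its x) by 130 mm (its y), 6 mm thick, flat top; the tin lies with its long side along the mat's (either way round). Fixed. Origin: centre of its underside.
- drip_mat: Home of the dosing cup: flat round black rubber mat with thin rings, 100 mm across, 4 mm thick (surface 4 mm above the worktop). Fixed. Origin: centre of its underside.
- candle_saucer: Home of the tealight: round white ceramic saucer, 92 mm across at its 9 mm high sloping rim, flat inside floor about 64 mm across, 5 mm above the worktop. Fixed. Origin: centre of its underside.
There are look-alikes about, which are no part of the job. Leave any blue or turquoise look-alike of the sewing_tin alone.

How it is judged:
By the outcome, as a careful person would: the job done as asked, in the order asked, and still so for the second after the job is handed in, with the robot touching nothing.
It also fails if it takes over 136 s, if anything falls off the work surface, if the arm or the gripper's body presses on something with over 40 N, if the wrist force passes 120 N, or if a joint passes its speed limit or range.

## Robot

A 7-joint arm with a two-finger parallel gripper is mounted at the origin on a cart in front of the work surface, level with it; the furniture and walls round the work are solid. World frame = base frame: x ahead of the robot, y to its left, z up, the work surface at z = 0. Lengths are in m, angles in rad, forces in N, time in s.
With the tool pointing down it reaches from about 0.4 to 0.9 m from the base axis. Payload 5.5 kg.
Tool frame: the origin (TCP) lies at the very end of the fingers, on their centre line; the grasp point (between the pads) lies 19 mm behind it (tcp_to_grasp is the distance from the TCP to the grasp point, in m); z points along the fingers, y is the line along which they close (so a half turn about z gives the same grasp; the last joint's range is limited). The gripper opens to 85 mm and grips with 20 to 120 N. Pads are 22 mm wide; open, the fingers measure 114 mm over their backs; the gripper's body (76 mm by 85 mm) begins 54 mm behind the grasp point. The pads swing forward as they close: fully open they stand 13 mm farther back than shut.
Start: joints at [-1.02, 0.501, -0.427, 1.55, 0.221, 1.138, -0.21], TCP at [0.184, 0.623, 0.231] pointing down, gripper open.
Joint ranges: [-2.88, 2.88], [-0.31, 2.03], [-1.54, 1.56], [0.2, 2.42], [-1.41, 4.55], [0.19, 2.02], [-2.57, 2.57]. Speed limits (rad/s): [2.57, 2.57, 3.14, 3.14, 3.14, 3.14, 3.14].

## Interface

Orientations are given as a unit quaternion [w, x, y, z].
In Python, from plant import * gives the robot as it stands.
- The arm moves only by the shell command python3 -m jog 'ROWS' [FORCE]. ROWS is JSON, a list of rows, each a list of 3 entries, a list of its own where there are three numbers: the turn, a rotation vector about the tool's x, y, z in units of 60 degrees (1.0 is 60 degrees), then the shift along the tool's x, y, z in units of 200 mm (1.0 is 200 mm), then the opening, from 0 (shut) to 1 (fully open). In form: [[[rx, ry, rz], [x, y, z], grip], ...]. A call has 1 to 5 rows; each row is the pose to reach, as a shift and turn from the pose commanded when the call began, along the tool's axes at that moment; what a row does not reach only later rows make up. A row lasts 1/12 s, in which the tool goes at most 41.7 mm and 7.16 degrees, less where a joint would pass 70% of its speed; a pose out of reach is approached as far as the arm can. A call with a number of a shift or a turn outside -1 to 1 is refused whole. A call with a gripper value outside its range is refused whole. The fingers move at their own pace and stop on an object; FORCE is the grip in N (left out, the last holds). Time passes only in rows, so rows that repeat a pose let the fingers close. It gives the time, the measured TCP pose, the force, the opening and the grip force at its end, in the units of the state.
- get_state(): the state, without advancing time (a new reading comes with each control period).
- snapshot(name): name is "scene" or "top" or "wrist"; returns the picture (420x560x3 uint8, blue, green, red); there is no depth.
- get_calibration(name): a dict with "fx", "fy", "cx", "cy" (pixels), "dist" ([k1, k2, p1, p2, k3] as OpenCV has them; the pictures are not rectified), "origin" and "rotation" of the camera in the world. Camera axes: x right, y down, z forward; pixel columns grow to the right and rows downward; lengths in m; the calibration is good to about 2 mm. A picture is of the moment at which its call begins: read the wrist's pose just before it. get_calibration takes no time and is no camera call; for the wrist camera it gives the pose at the moment of the call.
- sign_off(): hands the job in; it is judged then, once.
The state is a dict: "t": time; "q": joint angles; "qd": joint speeds; "tau": joint torques, N m; "tool_pos": TCP position; "tool_rot": TCP orientation; "contact_force": force on the tool from outside, world axes, zero at the start; "ft_torque": the same for the moment, N m; "opening": finger opening in m; "grasp_force": force on a finger pad.
Only numpy, scipy, OpenCV 4.12 (cv2) and the standard library are available. Lean on these libraries where they do the work, as an engineer would, in place of code of your own. Each camera call takes 0.05 s, during which the arm holds its last target. There are 200 camera calls.

## Working session

There is one attempt and no reset: what is moved stays moved. The work goes in short steps, Python scripts to look and compute and a shell command to move; the robot and the scene stay as the last step left them, time stands still between calls to the robot, and variables do not carry over. Pictures are saved under pics/ and viewed, at most 14 in all, crops included, and the job is handed in when it is done.

```bash
ls; mkdir -p pics; python3 - <<'E'
from plant import *
import cv2
s=get_state();print(s)
for n in("scene","top","wrist"):
    c=get_calibration(n);print(n,c)
    cv2.imwrite(f"pics/{n}0.png",snapshot(n))
E
```

```text
pics
{'t': 0.0, 'q': array([-1.01979444,  0.50185537, -0.42681161,  1.55141661,  0.220818  ,
        1.13829211, -0.2103275 ]), 'qd': array([-0.00022111,  0.00010583, -0.00087421, -0.00029463,  0.00039549,
       -0.00024254,  0.00206467]), 'tau': array([ 5.38315398e-04, -5.69521987e+01, -5.81556782e+00, -2.80937040e+01,
        1.05312440e-02,  1.21326398e-02, -3.56481500e-06]), 'tool_pos': array([0.18434417, 0.62261053, 0.23027033]), 'tool_rot': array([-1.69943242e-04,  1.43381904e-01,  9.89666973e-01, -9.39455254e-04]), 'contact_force': array([-0.24483751,  0.2954523 ,  0.14595627]), 'ft_torque': array([-0.03380473,  0.00229173, -0.03763036]), 'grasp_force': 0.0, 'opening': 0.08560682335158391}
scene {'fx': 493.5827670218702, 'fy': 493.5827670218702, 'cx': 283.7307452387117, 'cy': 204.80320018319262, 'dist': array([-0.01257818,  0.        ,  0.        ,  0.        ,  0.        ]), 'origin': array([-0.35891601, -0.94453986,  0.84293184]), 'rotation': array([-0.47090492,  0.81331838, -0.288915  ,  0.18245517])}
top {'fx': 391.2770898350096, 'fy': 391.2770898350096, 'cx': 277.1538676227524, 'cy': 211.43394856793296, 'dist': array([-0.01592805,  0.        ,  0.        ,  0.        ,  0.        ]), 'origin': array([0.37088448, 0.08366857, 1.15224066]), 'rotation': array([-0.05130133,  0.71224494, -0.69868545,  0.04374873])}
wrist {'fx': 336.74021101705534, 'fy': 336.74021101705534, 'cx': 277.0447518266888, 'cy': 207.91984051154262, 'dist': array([-0.03158047,  0.        ,  0.        ,  0.        ,  0.        ]), 'origin': array([0.11675365, 0.64395188, 0.37297   ]), 'rotation': array([0.11410961, 0.7927169 , 0.59289371, 0.08399975])}
```

View pics/top0.png

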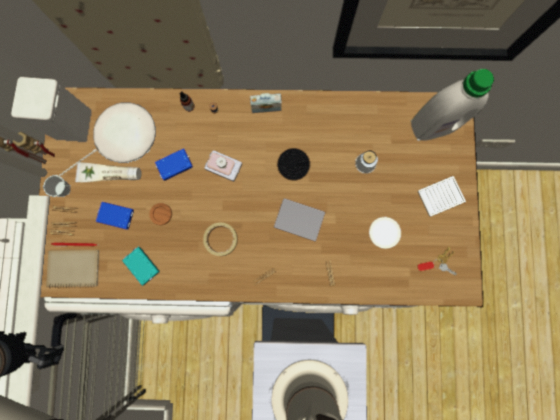

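View pics/scene0.png

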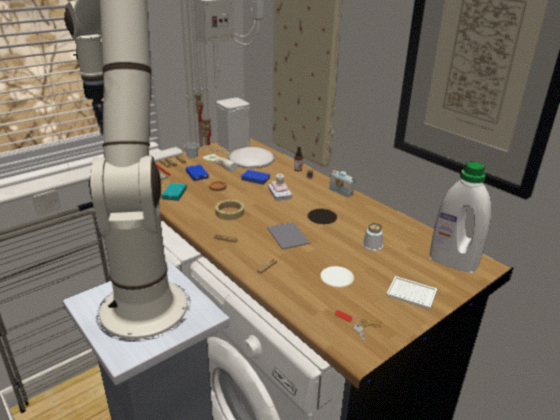

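The top view shows: pile 1 (tin, soap, spool) at (223,164), pile 2 (cup, tealight) at (367,160), grey mat (299,219), drip mat (293,164), a white disc that could be the saucer (385,232), and a ribbed dish (442,196). The round stand is either the brown disc at (160,213) or the ring at (220,239). The disc is about 22 px (66 mm), which fits; the ring is about 100 mm. I'll check both in an enlarged crop.

```bash
cat > h.py <<'E'
from plant import *
import cv2, numpy as np
from scipy.spatial.transform import Rotation as R
def rot(q): return R.from_quat([q[1],q[2],q[3],q[0]])
def ray(c,px):
    K=np.array([[c['fx'],0,c['cx']],[0,c['fy'],c['cy']],[0,0,1]])
    u=cv2.undistortPoints(np.array(px,float).reshape(-1,1,2),K,np.array(c['dist'])).reshape(-1,2)
    return rot(c['rotation']).apply(np.c_[u,np.ones(len(u))])
def onz(c,px,z):
    d=ray(c,px);o=np.array(c['origin']);return (o+d*((z-o[2])/d[:,2])[:,None])[:,:2]
def proj(c,P):
    p=rot(c['rotation']).inv().apply(np.array(P,float).reshape(-1,3)-c['origin'])
    K=np.array([[c['fx'],0,c['cx']],[0,c['fy'],c['cy']],[0,0,1]])
    return cv2.projectPoints(p,np.zeros(3),np.zeros(3),K,np.array(c['dist']))[0].reshape(-1,2)
def blobs(mask,amin=40):
    mask=mask.astype(np.uint8)*255
    cs,_=cv2.findContours(mask,cv2.RETR_EXTERNAL,cv2.CHAIN_APPROX_NONE)
    return [c for c in cs if cv2.contourArea(c)>amin]
def fit(c,cnt,z):
    """world centre, size, angle of min-area rect and circle of contour on plane z"""
    w=onz(c,cnt.reshape(-1,2),z).astype(np.float32)
    (x,y),(a,b),t=cv2.minAreaRect(w*1000)
    if a>b: t+=90; a,b=b,a     # t: direction of short side
    return np.round([x/1000,y/1000],4),np.round([a,b],1),round(((t+90)%180)-90,1)  # angle short side from world x, deg
def go(x,y,z,yawdeg=None):
    """shift in tool units from present pose to the given TCP and the turn about tool z so that tool y (closing line) lies at world angle yawdeg (mod 180)"""
    s=get_state();r=rot(s['tool_rot']);d=r.inv().apply(np.array([x,y,z])-s['tool_pos'])/0.2
    out=[np.round(d,3)]
    ty=r.apply([0,1,0]);a=np.degrees(np.arctan2(ty[1],ty[0]))
    if yawdeg is not None:
        e=-((yawdeg-a+90)%180-90) ; out.append(('rz',round(e/60,3),'q7',round(s['q'][6],2)))
    return out
E
python3 - <<'E'
from h import *
im=cv2.imread('pics/top0.png');c=get_calibration('top')
hsv=cv2.cvtColor(im,cv2.COLOR_BGR2HSV)
for p in [(60,290),(160,213),(223,164),(299,219)]: print(p,hsv[p[1],p[0]])
m=(hsv[...,1]<90); m[:90]=0;m[300:]=0;m[:,:50]=0;m[:,475:]=0
for k in blobs(m): print('low',np.round(k.reshape(-1,2).mean(0)),cv2.contourArea(k),*fit(c,k,0.006))
a=cv2.resize(im[135:265,130:330],None,fx=4,fy=4,interpolation=cv2.INTER_CUBIC)
cv2.imwrite('pics/c1.png',a[:,:800])
s=get_state();print(rot(s['tool_rot']).as_matrix().round(2))
cw=get_calibration('wrist');print(rot(cw['rotation']).as_matrix()[:,2])
E
```

```text
(60, 290) [ 17 135 166]
(160, 213) [ 13 160 158]
(223, 164) [ 30  12 210]
(299, 219) [ 12   8 154]
low [ 98. 299.] 69.0 [0.2635 0.61  ] [  5.7 284.2] 1.4
low [447. 269.] 69.5 [ 0.3692 -0.3993] [22.2 50.1] -17.5
low [ 73. 268.] 1553.5 [0.3481 0.6913] [ 98.7 144.5] 1.3
low [385. 232.] 789.5 [ 0.4711 -0.2184] [91.  94.5] 89.4
low [299. 219.] 1341.0 [0.5041 0.0324] [ 93.2 131.4] -17.6
low [441. 196.] 1130.5 [ 0.5824 -0.389 ] [ 88.2 121.2] 23.5
low [366. 163.] 247.0 [ 0.679  -0.1665] [58.9 66.2] -0.4
low [223. 165.] 680.0 [0.6641 0.2646] [ 66.5 103.8] -22.4
low [293. 164.] 685.0 [0.671  0.0527] [90.3 90.9] 46.5
low [102. 158.] 4284.0 [0.6762 0.6124] [225.7 382.6] 55.5
low [266. 102.] 503.0 [0.8649 0.1399] [60.3 96.3] 5.5
low [412. 101.] 2202.5 [ 0.8314 -0.2843] [160.1 437.1] 1.1
low [ 67. 117.] 1698.5 [0.8141 0.7479] [133.2 164.8] -89.5
[[-0.96  0.28 -0.  ]
 [ 0.28  0.96 -0.  ]
 [ 0.   -0.   -1.  ]]
[ 0.26855357 -0.08107287 -0.95984695]
```

View pics/c1.png

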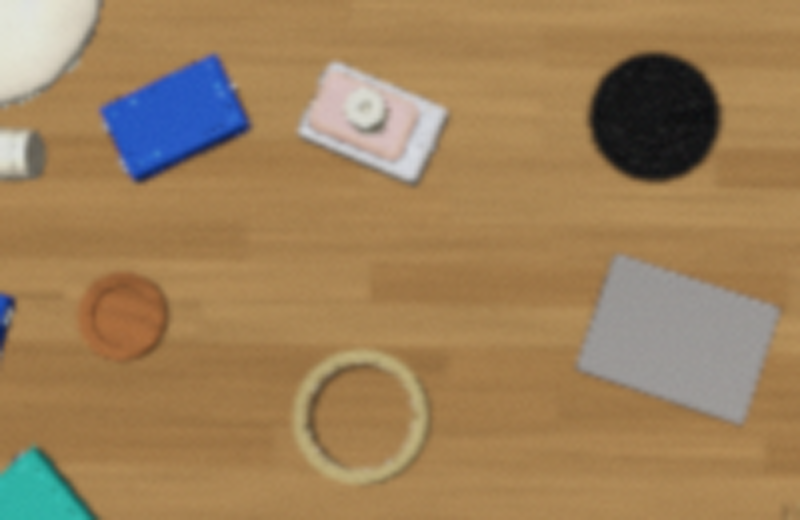

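The crop shows the brown disc with its well at (122,316), which is (160,214) in the full picture. It is the only one that fits the spool stand at 66 mm; the ring at (361,416) is too big. Pile 1 has the silver tin, with the pink soap and the spool at (365,108). The blue tins are look-alikes. Now moving.

```bash
python3 -m jog '[[[0,0,0.55],[-0.88,-0.24,0],1],[[0,0,0.55],[-0.88,-0.24,0],1],[[0,0,0.55],[-0.88,-0.24,0],1],[[0,0,0.55],[-0.88,-0.24,0],1],[[0,0,0.55],[-0.88,-0.24,0],1]]' 40; python3 - <<'E'
from h import *
c=get_calibration('top')
print(onz(c,[(160.5,214)],0.012), onz(c,[(221,162)],0.07))
print(go(0.5,0.42,0.23,-20))
E
```

```text
t: 0.57
tool_pos: [0.3471, 0.522, 0.2308]
tool_rot: [0.002, 0.425, 0.905, -0.001]
contact_force: [1.2, -0.9, -0.5]
opening: 0.0854
grasp_force: 0.0
[[0.51105025 0.44143737]] [[0.65619433 0.25929807]]
[array([-0.881,  0.263,  0.009]), ('rz', np.float64(0.994), 'q7', np.float64(-0.44))]
```

```bash
python3 -m jog '[[[0,0,0.55],[-0.88,0.26,0],1],[[0,0,0.55],[-0.88,0.26,0],1],[[0,0,0.55],[-0.88,0.26,0],1],[[0,0,0.55],[-0.88,0.26,0],1],[[0,0,0.55],[-0.88,0.26,0],1]]'; python3 -m jog '[[[0,0,0.4],[0,0,0],1],[[0,0,0.4],[0,0,0],1],[[0,0,0.4],[0,0,0],1],[[0,0,0.4],[0,0,0],1],[[0,0,0.4],[0,0,0],1]]'; python3 - <<'E'
from h import *
c=get_calibration('wrist');im=snapshot('wrist');cv2.imwrite('pics/w1.png',im)
hsv=cv2.cvtColor(im,cv2.COLOR_BGR2HSV)
u=np.int32(proj(c,[[.511,.441,.012],[.511,.441,.007]]));print(u,hsv[u[0][1],u[0][0]])
print(go(0.656,0.259,0.23,-22))
E
```

```text
t: 0.98
tool_pos: [0.5, 0.4209, 0.231]
tool_rot: [0.002, 0.665, 0.747, -0.0]
contact_force: [1.7, -0.5, 0.5]
opening: 0.0852
grasp_force: 0.0
t: 1.4
tool_pos: [0.4932, 0.4272, 0.2308]
tool_rot: [0.0, 0.802, 0.598, -0.0]
contact_force: [-0.5, -0.0, -0.5]
opening: 0.0854
grasp_force: 0.0
[[288 161]
 [288 160]] [ 13 150 156]
[array([-0.577,  1.018,  0.005]), ('rz', np.float64(0.093), 'q7', np.float64(-1.05))]
```

View pics/w1.png

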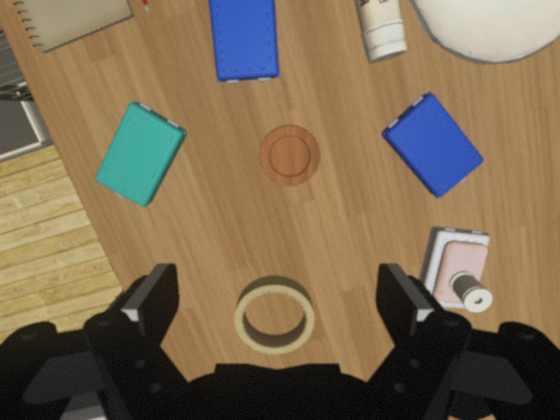

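The wrist view shows the stand at (290,155), its well clear and empty, and pile 1 at (460,275), leaning in perspective. Fitting the stand and going on to pile 1.

```bash
python3 - <<'E'
from h import *
c=get_calibration('wrist');im=cv2.imread('pics/w1.png')
lab=cv2.cvtColor(cv2.GaussianBlur(im,(3,3),0),cv2.COLOR_BGR2LAB).astype(int)
print(lab[155,290],lab[155,230],lab[130,268],lab[140,340])
m=lab[...,1]>(lab[155,290,1]+lab[155,230,1])/2
for k in blobs(m,800): print(k.reshape(-1,2).mean(0),fit(c,k,0.012))
E
python3 -m jog '[[[0,0,0.05],[-0.25,0.45,0],1],[[0,0,0.05],[-0.25,0.45,0],1],[[0,0,0.05],[-0.25,0.45,0],1]]'; python3 -m jog '[[[0,0,0.05],[-0.6,0.5,0],1],[[0,0,0.05],[-0.6,0.5,0],1],[[0,0,0.05],[-0.6,0.5,0],1],[[0,0,0.05],[-0.6,0.5,0],1]]'; python3 - <<'E'
from h import *
c=get_calibration('wrist');im=snapshot('wrist');cv2.imwrite('pics/w2.png',im)
print(go(0.656,0.259,0.23,-22))
E
```

```text
[125 144 158] [139 136 157] [147 135 155] [133 137 156]
[289.25       155.35714286] (array([0.5129, 0.4471]), array([62.4, 64.1]), -16.3)
[434.00892857 145.66517857] (array([0.665 , 0.4125]), array([62.1, 96.5]), 27.7)
[243.93065693  37.87591241] (array([0.5021, 0.5702]), array([60.9, 72.7]), -12.6)
t: 1.7
tool_pos: [0.5696, 0.3484, 0.2312]
tool_rot: [0.002, 0.817, 0.576, 0.0]
contact_force: [1.0, -1.8, 0.2]
opening: 0.0858
grasp_force: 0.0
t: 2.03
tool_pos: [0.621, 0.2026, 0.2312]
tool_rot: [0.001, 0.832, 0.555, -0.0]
contact_force: [0.9, 0.1, -0.6]
opening: 0.0855
grasp_force: 0.0
[array([0.361, 0.021, 0.005]), ('rz', np.float64(-0.017), 'q7', np.float64(-0.72))]
```

View pics/w2.png

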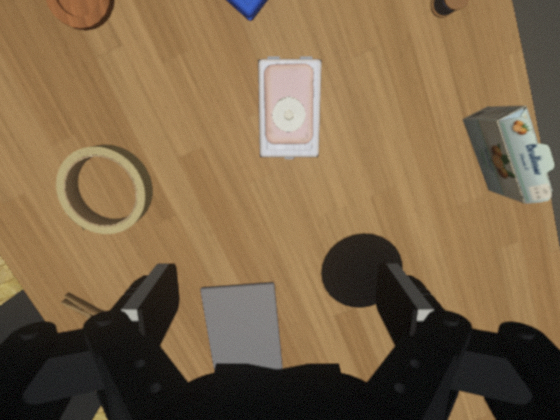

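The picture shows the tin at (290,107) with the soap centred on it, the spool top at (289,117), and the drip mat at (362,270). Measuring these from a settled picture.

```bash
cat >> h.py <<'E'
def pile1(im,c):
    lab=cv2.cvtColor(im,cv2.COLOR_BGR2LAB).astype(int);b=lab[...,2]
    u=proj(c,[[.66,.26,.02]])[0];roi=np.zeros(b.shape,bool);x,y=np.int32(u);roi[max(y-110,0):y+110,max(x-110,0):x+110]=1
    pale=(b<146)&(lab[...,0]>120)&roi
    pink=(lab[...,1]>136)&(b<146)&roi
    cream=(lab[...,1]<132)&(lab[...,0]>150)&(b>130)&roi
    for n,m,z in(('tin',pale,.021),('soap',pink,.036),('spool',cream,.078)):
        for k in sorted(blobs(m,300),key=cv2.contourArea)[-2:]: print(n,np.round(k.reshape(-1,2).mean(0)),*fit(c,k,z))
E
python3 - <<'E'
from h import *
c=get_calibration('wrist');im=snapshot('wrist');cv2.imwrite('pics/w3.png',im)
lab=cv2.cvtColor(im,cv2.COLOR_BGR2LAB)
for p in [(289,108),(285,118),(270,75),(290,145),(315,135),(240,110)]:print(p,lab[p[1],p[0]])
pile1(im,c); print(get_state()['tool_pos'],c['origin'])
t=get_calibration('top');pile1(snapshot('top'),t)
E
```

```text
(289, 108) [220 126 133]
(285, 118) [219 127 133]
(270, 75) [198 136 132]
(290, 145) [212 128 126]
(315, 135) [155 134 155]
(240, 110) [146 136 155]
tin [282.  99.] [0.6606 0.2644] [ 62.6 100.7] -22.3
spool [280. 105.] [0.6565 0.2618] [28. 28.] 21.5
[0.62285623 0.19746962 0.23132276] [0.65176749 0.26139146 0.37351523]
tin [130. 132.] [0.7608 0.5346] [127.9 190.1] -85.5
tin [227. 170.] [0.6528 0.2623] [222.4 679.8] -71.8
soap [121. 216.] [0.4988 0.5455] [56.4 67. ] -89.0
soap [172. 164.] [0.6574 0.4064] [64.2 96.9] 28.4
spool [129. 132.] [0.7413 0.5133] [118.5 174.8] -85.5
spool [222. 161.] [0.6461 0.2476] [189.3 634.3] -73.1
```

```bash
python3 - <<'E'
from h import *
print(go(0.6565,0.2618,0.13,-22))
E
```

```text
[array([0.344, 0.046, 0.505]), ('rz', np.float64(-0.013), 'q7', np.float64(-0.73))]
```

```bash
python3 -m jog '[[[0,0,-0.013],[0.344,0.046,0.45],1],[[0,0,-0.013],[0.344,0.046,0.5],1],[[0,0,-0.013],[0.344,0.046,0.5],1],[[0,0,-0.013],[0.344,0.046,0.5],0.7],[[0,0,-0.013],[0.344,0.046,0.5],0.7]]' 25;  python3 - <<'E'
from h import *
print(go(0.6565,0.2618,0.05,-22),get_state()['tool_pos'],get_state()['opening'])
E
```

```text
t: 2.6
tool_pos: [0.651, 0.2699, 0.1267]
tool_rot: [-0.002, 0.826, 0.564, -0.004]
contact_force: [-0.6, 0.1, 0.4]
opening: 0.0636
grasp_force: 0.0
[array([-0.026,  0.043,  0.384]), ('rz', np.float64(0.01), 'q7', np.float64(-0.78))] [0.65102073 0.26993898 0.12674924] 0.06359924016825887
```

```bash
python3 -m jog '[[[0,0,0],[0,0,0],0.7],[[0,0,0],[0,0,0],0.7],[[0,0,0],[0,0,0],0.7]]' |head -2;  python3 - <<'E'
from h import *
print(go(0.6565,0.2618,0.05,-22),get_state()['tool_pos'],get_state()['qd'].round(2))
E
```

```text
t: 2.85
tool_pos: [0.6562, 0.267, 0.1346]
[array([-0.025,  0.01 ,  0.423]), ('rz', np.float64(0.004), 'q7', np.float64(-0.78))] [0.65618165 0.26698577 0.13456042] [ 0. -0. -0.  0. -0. -0. -0.]
```

```bash
python3 -m jog '[[[0,0,0],[-0.025,0.01,0.15],0.7],[[0,0,0],[-0.025,0.01,0.3],0.7],[[0,0,0],[-0.025,0.01,0.4],0.7],[[0,0,0],[-0.025,0.01,0.42],0.7],[[0,0,0],[-0.025,0.01,0.42],0.7]]' |head -2; python3 -m jog '[[[0,0,0],[0,0,0],0.7],[[0,0,0],[0,0,0],0.7]]' |head -2;  python3 - <<'E'
from h import *
print(go(0.6565,0.2618,0.05,-22),get_state()['tool_pos'],get_state()['qd'].round(2))
E
```

```text
t: 3.27
tool_pos: [0.6542, 0.2611, 0.0474]
t: 3.43
tool_pos: [0.6566, 0.2626, 0.0503]
[array([-0.004,  0.001,  0.001]), ('rz', np.float64(0.005), 'q7', np.float64(-0.77))] [0.65656871 0.26260427 0.05025544] [-0.  0. -0. -0.  0. -0. -0.]
```

```bash
python3 -m jog '[[[0,0,0],[0,0,0],0],[[0,0,0],[0,0,0],0],[[0,0,0],[0,0,0],0],[[0,0,0],[0,0,0],0],[[0,0,0],[0,0,0],0]]' 25; python3 -m jog '[[[0,0,0],[0,0,0],0],[[0,0,0],[0,0,0],0],[[0,0,0],[0,0,0],0],[[0,0,0],[0,0,-0.05],0],[[0,0,0],[0,0,-0.1],0]]'; python3 -m jog '[[[0,0,0],[0,0,-0.25],0],[[0,0,0],[0,0,-0.5],0],[[0,0,0],[0,0,-0.5],0],[[0,0,0],[0,0,-0.5],0],[[0,0,0],[0,0,-0.5],0]]'; python3 - <<'E'
from h import *
print(go(0.513,0.38,0.17,-20))
E
```

```text
t: 3.85
tool_pos: [0.6557, 0.2622, 0.0486]
tool_rot: [0.0, 0.828, 0.561, 0.001]
contact_force: [-0.0, -0.7, 6.1]
opening: 0.0275
grasp_force: 26.2
t: 4.27
tool_pos: [0.6536, 0.2617, 0.0669]
tool_rot: [-0.0, 0.828, 0.561, -0.001]
contact_force: [0.7, -0.1, 0.6]
opening: 0.0271
grasp_force: 25.7
t: 4.68
tool_pos: [0.6556, 0.2625, 0.1698]
tool_rot: [0.0, 0.828, 0.561, 0.002]
contact_force: [-0.0, 0.2, -0.5]
opening: 0.0274
grasp_force: 25.7
[array([ 0.282, -0.88 , -0.002]), ('rz', np.float64(-0.028), 'q7', np.float64(-0.77))]
```

```bash
python3 -m jog '[[[0,0,0],[0.28,-0.88,0],0],[[0,0,0],[0.28,-0.88,0],0],[[0,0,0],[0.28,-0.88,0],0],[[0,0,0],[0.28,-0.88,0],0],[[0,0,0],[0.28,-0.88,0],0]]'|head -2; python3 -m jog '[[[0,0,0],[0,0,0],0],[[0,0,0],[0,0,0],0],[[0,0,0],[0,0,0],0],[[0,0,0],[0,0,0],0]]'; python3 - <<'E'
from h import *
c=get_calibration('wrist');im=snapshot('wrist');cv2.imwrite('pics/w4.png',im)
lab=cv2.cvtColor(cv2.GaussianBlur(im,(3,3),0),cv2.COLOR_BGR2LAB).astype(int)
u=np.int32(proj(c,[[.513,.444,.012]])[0]);print(u,lab[u[1],u[0]])
m=lab[...,1]>140
for k in blobs(m,800): print(k.reshape(-1,2).mean(0),fit(c,k,0.012))
E
```

```text
t: 5.1
tool_pos: [0.5042, 0.3839, 0.1652]
t: 5.43
tool_pos: [0.5131, 0.3769, 0.1665]
tool_rot: [0.001, 0.828, 0.56, -0.001]
contact_force: [0.2, -0.3, -0.0]
opening: 0.0273
grasp_force: 25.7
[247 121] [136 144 160]
[246.26851852 117.53240741] (array([0.5128, 0.4467]), array([63.6, 63.9]), -21.9)
[424.10033445  85.95317726] (array([0.6643, 0.4129]), array([63.3, 97.5]), 27.4)
[176.62871287  10.70792079] (array([0.4964, 0.545 ]), array([22.3, 63. ]), 76.8)
```

View pics/w4.png

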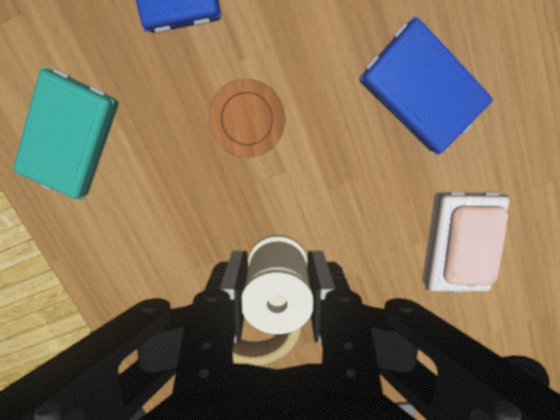

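The stand fits twice at (0.513, 0.447). The spool is held upright between the pads at (278,290).

```bash
python3 - <<'E'
from h import *
print(go(0.5128,0.4468,0.05,-21))
E
```

```text
[array([ 0.324, -0.132,  0.583]), ('rz', np.float64(-0.015), 'q7', np.float64(-1.05))]
```

```bash
python3 -m jog '[[[0,0,0],[0.2,-0.08,0.2],0],[[0,0,0],[0.324,-0.132,0.4],0],[[0,0,0],[0.324,-0.132,0.55],0],[[0,0,0],[0.324,-0.132,0.58],0],[[0,0,0],[0.324,-0.132,0.58],0]]'|head -2; python3 -m jog '[[[0,0,0],[0,0,0],0],[[0,0,0],[0,0,0],0],[[0,0,0],[0,0,0],0],[[0,0,0],[0,0,0],0]]'; python3 - <<'E'
from h import *
print(go(0.5128,0.4468,0.017,-21))
E
```

```text
t: 5.9
tool_pos: [0.5085, 0.4462, 0.0456]
t: 6.23
tool_pos: [0.5133, 0.4491, 0.054]
tool_rot: [-0.0, 0.828, 0.561, 0.002]
contact_force: [-0.8, -0.7, 0.3]
opening: 0.0268
grasp_force: 25.7
[array([-0.012,  0.001,  0.185]), ('rz', np.float64(-0.013), 'q7', np.float64(-1.13))]
```

```bash
python3 -m jog '[[[0,0,0],[-0.012,0,0.06],0],[[0,0,0],[-0.012,0,0.12],0],[[0,0,0],[-0.012,0,0.16],0],[[0,0,0],[-0.012,0,0.18],0],[[0,0,0],[-0.012,0,0.18],0]]'|head -5; python3 -m jog '[[[0,0,0],[0,0,0],0],[[0,0,0],[0,0,0],0],[[0,0,0],[0,0,0.01],0],[[0,0,0],[0,0,0.01],0],[[0,0,0],[0,0,0.01],0]]'; python3 - <<'E'
from h import *
print(go(0.5128,0.4468,0.015,-21))
c=get_calibration('wrist');im=snapshot('wrist');cv2.imwrite('pics/w5.png',im)
E
```

```text
t: 6.65
tool_pos: [0.5099, 0.4464, 0.0144]
tool_rot: [0.0, 0.828, 0.561, -0.001]
contact_force: [0.0, -0.5, 1.6]
opening: 0.0279
t: 7.07
tool_pos: [0.5103, 0.4471, 0.0141]
tool_rot: [-0.0, 0.828, 0.561, -0.0]
contact_force: [-2.2, -1.1, 6.1]
opening: 0.0275
grasp_force: 26.3
[array([ 0.003,  0.012, -0.005]), ('rz', np.float64(-0.012), 'q7', np.float64(-1.13))]
```

```bash
python3 -m jog '[[[0,0,0],[0,0.006,-0.03],0],[[0,0,0],[0.003,0.012,-0.03],0],[[0,0,0],[0.003,0.012,-0.02],0],[[0,0,0],[0.003,0.012,-0.01],0],[[0,0,0],[0.003,0.012,-0.005],0]]'|head -5; python3 -m jog '[[[0,0,0],[0,0,0],0],[[0,0,0],[0,0,0],0],[[0,0,0],[0,0,0],0],[[0,0,0],[0,0,0],0.1],[[0,0,0],[0,0,0],0.4]]';  python3 -m jog '[[[0,0,0],[0,0,0],0.7],[[0,0,0],[0,0,0],0.7],[[0,0,0],[0,0,0],0.7],[[0,0,0],[0,0,-0.1],0.7],[[0,0,0],[0,0,-0.3],0.7]]'; python3 -m jog '[[[0,0,0],[0,0,-0.2],1],[[0,0,0],[-0.2,0,-0.4],1],[[0,0,0],[-0.4,0,-0.5],1],[[0,0,0],[-0.4,0,-0.5],1],[[0,0,0],[-0.4,0,-0.5],1]]'; python3 - <<'E'
from h import *
get_calibration('top');snapshot('top');snapshot('top');snapshot('top')
c=get_calibration('wrist');im=snapshot('wrist');cv2.imwrite('pics/w6.png',im)
lab=cv2.cvtColor(im,cv2.COLOR_BGR2LAB).astype(int)
m=(lab[...,2]<142)&(lab[...,0]>150)
for k in blobs(m,300): print(k.reshape(-1,2).mean(0),fit(c,k,0.043))
print(go(0.6606,0.2644,0.16,-22))
E
```

```text
t: 7.53
tool_pos: [0.5129, 0.4465, 0.014]
tool_rot: [0.0, 0.828, 0.561, -0.0]
contact_force: [-1.7, -1.8, 8.9]
opening: 0.0274
t: 7.95
tool_pos: [0.5127, 0.4465, 0.0141]
tool_rot: [-0.0, 0.828, 0.561, -0.0]
contact_force: [-0.0, -0.1, 0.3]
opening: 0.0341
grasp_force: 0.0
t: 8.37
tool_pos: [0.5091, 0.4433, 0.069]
tool_rot: [0.001, 0.828, 0.561, -0.006]
contact_force: [0.4, 0.5, -0.1]
opening: 0.0603
grasp_force: 0.0
t: 8.78
tool_pos: [0.4845, 0.3689, 0.1777]
tool_rot: [0.001, 0.829, 0.56, 0.002]
contact_force: [-0.0, 0.1, -0.0]
opening: 0.0854
grasp_force: 0.0
[495.67365269 222.38323353] (array([0.6516, 0.2782]), array([60.9, 93.2]), -22.1)
[277.52884615  99.40384615] (array([0.5133, 0.4469]), array([27.3, 27.6]), -21.6)
[ 91.58064516 115.26451613] (array([0.3709, 0.4891]), array([51.7, 83.3]), -48.0)
[array([-0.178,  1.027,  0.068]), ('rz', np.float64(0.006), 'q7', np.float64(-1.07))]
```

The spool stands in the well, measured at (0.5133, 0.4469), within 1 mm of the centre. Next is the soap.

```bash
python3 -m jog '[[[0,0,0],[-0.5,1,0],1],[[0,0,0],[-0.5,1,0],1],[[0,0,0],[-0.5,1,0],1],[[0,0,0],[-0.5,1,0],1],[[0,0,0],[-0.5,1,0],1]]'|head -2; python3 -m jog '[[[0,0,0],[0,0,0],1],[[0,0,0],[0,0,0],1],[[0,0,0],[0,0,0],1],[[0,0,0],[0,0,0],1],[[0,0,0],[0,0,0],1]]'|head -2; python3 - <<'E'
from h import *
c=get_calibration('wrist');im=snapshot('wrist');cv2.imwrite('pics/w7.png',im)
pile1(im,c)
lab=cv2.cvtColor(im,cv2.COLOR_BGR2LAB).astype(int)
u=np.int32(proj(c,[[.66,.262,.042]])[0]);print(u,lab[u[1],u[0]]);x,y=u
m=(lab[...,1]>132)&(lab[...,2]<146)&(lab[...,0]>140)
for k in blobs(m,1000): print(k.reshape(-1,2).mean(0),fit(c,k,0.036),fit(c,k,.03))
cv2.imwrite('pics/c7.png',cv2.resize(im[y-90:y+90,x-120:x+120],None,fx=3,fy=3))
print(get_state()['tool_pos'])
E
```

```text
t: 9.4
tool_pos: [0.6227, 0.2166, 0.1726]
t: 9.82
tool_pos: [0.6206, 0.2192, 0.1736]
tin [301. 124.] [0.6606 0.2651] [ 62.4 100.1] -22.4
[303 133] [195 135 131]
[300.66788321 121.62043796] (array([0.6612, 0.2693]), array([46.6, 74.1]), -21.7) (array([0.6615, 0.269 ]), array([47.6, 75.7]), -21.7)
[0.6208233  0.21895426 0.17387768]
```

View pics/c7.png

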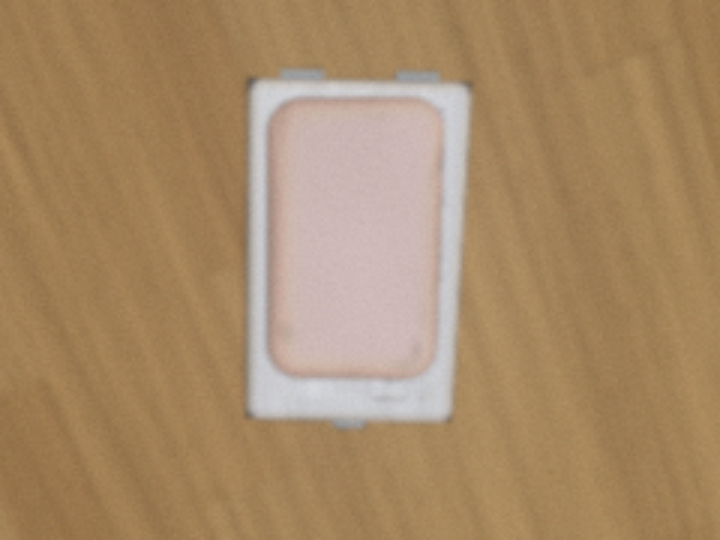

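The soap is at (0.6613, 0.2692), short side at -21.7°; the tin is at (0.6606, 0.2650), at -22.4°. In the crop the soap lies at x 265 to 440, within the tin's outline.

```bash
python3 - <<'E'
from h import *
print(go(0.6612,0.2692,0.07,-21.7))
E
```

```text
[array([0.308, 0.096, 0.519]), ('rz', np.float64(0.003), 'q7', np.float64(-0.72))]
```

```bash
python3 -m jog '[[[0,0,0],[0.18,0.06,0.15],1],[[0,0,0],[0.308,0.096,0.35],1],[[0,0,0],[0.308,0.096,0.5],1],[[0,0,0],[0.308,0.096,0.52],1],[[0,0,0],[0.308,0.096,0.52],1]]'|head -2; python3 -m jog '[[[0,0,0],[0,0,0],1],[[0,0,0],[0,0,0],1],[[0,0,0],[0,0,0],1],[[0,0,0],[0,0,0],1]]'|head -3;  python3 - <<'E'
from h import *
print(go(0.6612,0.2692,0.026,-21.7))
E
```

```text
t: 10.28
tool_pos: [0.6586, 0.2672, 0.0659]
t: 10.62
tool_pos: [0.6642, 0.2669, 0.0735]
tool_rot: [0.0, 0.828, 0.561, 0.002]
[array([ 0.005, -0.019,  0.237]), ('rz', np.float64(-0.001), 'q7', np.float64(-0.76))]
```

```bash
python3 -m jog '[[[0,0,0],[0.005,-0.019,0.06],1],[[0,0,0],[0.005,-0.019,0.14],1],[[0,0,0],[0.005,-0.019,0.2],1],[[0,0,0],[0.005,-0.019,0.23],1],[[0,0,0],[0.005,-0.019,0.23],1]]'|head -2; python3 -m jog '[[[0,0,0],[0,0,0],1],[[0,0,0],[0,0,0],1],[[0,0,0],[0,0,0],1]]'|head -4;  python3 - <<'E'
from h import *
print(go(0.6612,0.2692,0.026,-21.7))
E
```

```text
t: 11.03
tool_pos: [0.657, 0.2681, 0.0206]
t: 11.28
tool_pos: [0.66, 0.2693, 0.0249]
tool_rot: [0.0, 0.828, 0.561, 0.001]
contact_force: [-0.7, 0.8, 1.2]
[array([ 0.002,  0.006, -0.006]), ('rz', np.float64(-0.0), 'q7', np.float64(-0.76))]
```

```bash
python3 -m jog '[[[0,0,0],[0.002,0.004,-0.006],0],[[0,0,0],[0.002,0.004,-0.006],0],[[0,0,0],[0.002,0.004,-0.006],0],[[0,0,0],[0.002,0.004,-0.006],0],[[0,0,0],[0.002,0.004,-0.006],0]]' 40; python3 -m jog '[[[0,0,0],[0,0,0],0],[[0,0,0],[0,0,0],0],[[0,0,0],[0,0,-0.03],0],[[0,0,0],[0,0,-0.06],0],[[0,0,0],[0,0,-0.1],0]]'; python3 -m jog '[[[0,0,0],[0,0,-0.2],0],[[0,0,0],[0,0,-0.4],0],[[0,0,0],[0,0,-0.5],0],[[0,0,0],[0,0,-0.5],0],[[0,0,0],[0,0,-0.5],0]]'; python3 - <<'E'
from h import *
cv2.imwrite('pics/w8.png',snapshot('wrist'))
print(go(0.566,-0.33,0.15,23.5))
E
```

```text
t: 11.7
tool_pos: [0.6608, 0.2694, 0.0264]
tool_rot: [0.0, 0.828, 0.561, 0.001]
contact_force: [-0.5, -1.0, 4.5]
opening: 0.0458
grasp_force: 40.9
t: 12.12
tool_pos: [0.6595, 0.269, 0.0452]
tool_rot: [-0.0, 0.828, 0.561, -0.001]
contact_force: [-0.3, -0.0, -0.6]
opening: 0.0452
grasp_force: 41.1
t: 12.53
tool_pos: [0.6616, 0.2698, 0.1483]
tool_rot: [0.0, 0.828, 0.561, 0.002]
contact_force: [-1.1, -0.1, -1.6]
opening: 0.0453
grasp_force: 41.4
[array([-2.958,  0.671, -0.021]), ('rz', np.float64(-0.753), 'q7', np.float64(-0.77))]
```

View pics/w8.png

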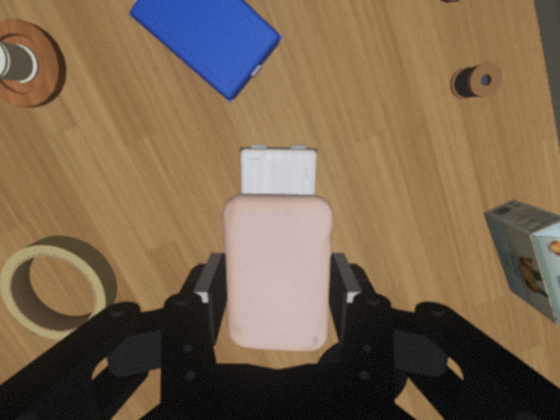

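The soap is held level and central at (278,272), and the tin is free at (279,170). Carrying the soap to the dish.

```bash
python3 -m jog '[[[0,0,0],[-0.98,0.22,-0.1],0],[[0,0,0],[-0.98,0.22,-0.1],0],[[0,0,0],[-0.98,0.22,-0.1],0],[[0,0,0],[-0.98,0.22,-0.1],0],[[0,0,0],[-0.98,0.22,-0.1],0]]'|head -2; python3 -m jog '[[[0,0,0],[-0.98,0.22,-0.1],0],[[0,0,0],[-0.98,0.22,-0.1],0],[[0,0,0],[-0.98,0.22,-0.1],0],[[0,0,0],[-0.98,0.22,-0.1],0],[[0,0,0],[-0.98,0.22,-0.1],0]]'|head -2; python3 -m jog '[[[0,0,-0.5],[-0.98,0.1,0],0],[[0,0,-0.5],[-0.98,0.1,0],0],[[0,0,-0.5],[-0.98,0.1,0],0],[[0,0,-0.5],[-0.98,0.1,0],0],[[0,0,-0.5],[-0.98,0.1,0],0]]'; python3 - <<'E'
from h import *
print(go(0.61,-0.46,0.19,23.5))
E
```

```text
t: 13.0
tool_pos: [0.6264, 0.0671, 0.1635]
t: 13.42
tool_pos: [0.5946, -0.1309, 0.1838]
t: 13.83
tool_pos: [0.54, -0.32, 0.1834]
tool_rot: [-0.002, 0.653, 0.758, -0.001]
contact_force: [0.1, -1.3, -0.5]
opening: 0.0456
grasp_force: 41.4
[array([-0.744,  0.242, -0.035]), ('rz', np.float64(-0.25), 'q7', np.float64(0.68))]
```

```bash
python3 -m jog '[[[0,0,-0.25],[-0.74,0.24,-0.05],0],[[0,0,-0.25],[-0.74,0.24,-0.05],0],[[0,0,-0.25],[-0.74,0.24,-0.05],0],[[0,0,-0.25],[-0.74,0.24,-0.05],0],[[0,0,-0.25],[-0.74,0.24,-0.05],0]]'|head -2; python3 -m jog '[[[0,0,0],[0,0,0],0],[[0,0,0],[0,0,0],0],[[0,0,0],[0,0,0],0],[[0,0,0],[0,0,0],0]]'; python3 - <<'E'
from h import *
c=get_calibration('wrist');im=snapshot('wrist');cv2.imwrite('pics/w9.png',im)
hsv=cv2.cvtColor(im,cv2.COLOR_BGR2HSV)
m=(hsv[...,1]<75)&(hsv[...,2]>110)
for k in blobs(m,800): print(k.reshape(-1,2).mean(0).round(),fit(c,k,0.011))
print(go(0.582,-0.389,0.15,23.5))
E
```

```text
t: 14.25
tool_pos: [0.6102, -0.4636, 0.1918]
t: 14.58
tool_pos: [0.6121, -0.4545, 0.1951]
tool_rot: [-0.001, 0.549, 0.836, 0.0]
contact_force: [-0.0, 0.4, 0.2]
opening: 0.0451
grasp_force: 41.4
[513. 229.] (array([ 0.8584, -0.3983]), array([ 47., 117.]), -71.3)
[276. 276.] (array([ 0.6554, -0.5585]), array([121.1, 207.3]), 23.6)
[275. 100.] (array([ 0.5813, -0.3847]), array([ 84.8, 116.4]), 23.5)
[array([ 0.362, -0.008,  0.228]), ('rz', np.float64(-0.002), 'q7', np.float64(1.03))]
```

View pics/w9.png

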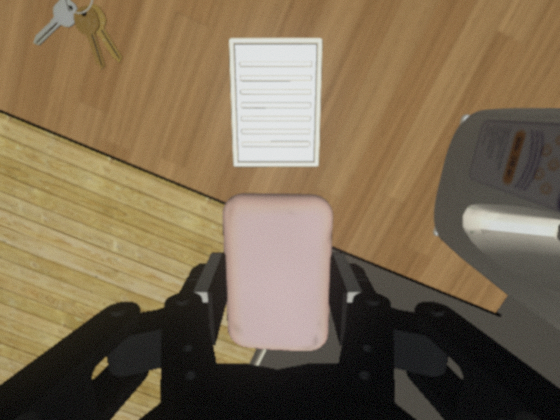

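The dish measures 84.8 x 116.4 mm at (0.5813, -0.3847), angle 23.5° (pixel 275,100), with the soap held below it in the view.

```bash
python3 -m jog '[[[0,0,0],[0.2,0,0.1],0],[[0,0,0],[0.384,0.003,0.3],0],[[0,0,0],[0.384,0.003,0.5],0],[[0,0,0],[0.384,0.003,0.7],0],[[0,0,0],[0.384,0.003,0.74],0]]'|head -2; python3 -m jog '[[[0,0,0],[0,0,0],0],[[0,0,0],[0,0,0],0],[[0,0,0],[0,0,0],0],[[0,0,0],[0,0,0],0]]'|head -3; python3 - <<'E'
from h import *
print(go(0.5813,-0.3847,0.016,23.5))
E
```

```text
t: 15.05
tool_pos: [0.5792, -0.3809, 0.0426]
t: 15.38
tool_pos: [0.5841, -0.3872, 0.0506]
tool_rot: [0.003, 0.55, 0.835, 0.0]
[array([ 0.018, -0.009,  0.173]), ('rz', np.float64(-0.004), 'q7', np.float64(0.98))]
```

```bash
python3 -m jog '[[[0,0,0],[0.018,-0.009,0.05],0],[[0,0,0],[0.018,-0.009,0.1],0],[[0,0,0],[0.018,-0.009,0.14],0],[[0,0,0],[0.018,-0.009,0.16],0],[[0,0,0],[0.018,-0.009,0.17],0]]'|head -5; python3 -m jog '[[[0,0,0],[0,0,0],0],[[0,0,0],[0,0,0],0],[[0,0,0],[0,0,0],0]]'; python3 - <<'E'
from h import *
print(go(0.5813,-0.3847,0.0145,23.5))
E
```

```text
t: 15.8
tool_pos: [0.5781, -0.3826, 0.0141]
tool_rot: [-0.002, 0.55, 0.835, 0.0]
contact_force: [-8.7, 7.1, 24.2]
opening: 0.0453
t: 16.05
tool_pos: [0.578, -0.3826, 0.0143]
tool_rot: [-0.001, 0.55, 0.835, 0.0]
contact_force: [-5.1, 4.0, 11.9]
opening: 0.0454
grasp_force: 42.6
[array([-0.016,  0.011, -0.001]), ('rz', np.float64(-0.004), 'q7', np.float64(0.98))]
```

```bash
python3 -m jog '[[[0,0,0],[0,0,-0.03],0],[[0,0,0],[0,0,-0.04],0],[[0,0,0],[0,0,-0.04],0],[[0,0,0],[0,0,-0.04],0],[[0,0,0],[0,0,-0.04],0]]'|head -5; python3 - <<'E'
from h import *
print(go(0.5813,-0.3847,0.0145,23.5))
E
```

```text
t: 16.47
tool_pos: [0.5789, -0.3831, 0.021]
tool_rot: [-0.0, 0.55, 0.835, -0.0]
contact_force: [0.6, -0.1, -1.0]
opening: 0.0455
[array([-0.012,  0.008,  0.033]), ('rz', np.float64(-0.003), 'q7', np.float64(0.98))]
```

```bash
python3 -m jog '[[[0,0,0],[-0.012,0.008,0],0],[[0,0,0],[-0.012,0.008,0],0],[[0,0,0],[-0.012,0.008,0.012],0],[[0,0,0],[-0.012,0.008,0.024],0],[[0,0,0],[-0.012,0.008,0.033],0]]'|head -5; python3 -m jog '[[[0,0,0],[0,0,0],0],[[0,0,0],[0,0,0],0],[[0,0,0],[0,0,0],0]]'; python3 - <<'E'
from h import *
print(go(0.5813,-0.3847,0.0145,23.5))
E
```

```text
t: 16.88
tool_pos: [0.5812, -0.3846, 0.0143]
tool_rot: [-0.0, 0.55, 0.835, 0.0]
contact_force: [-1.3, 0.2, 8.9]
opening: 0.0457
t: 17.13
tool_pos: [0.5813, -0.3847, 0.0147]
tool_rot: [-0.0, 0.55, 0.835, -0.0]
contact_force: [0.1, 0.6, -1.7]
opening: 0.0454
grasp_force: 41.5
[array([-0.   , -0.   ,  0.001]), ('rz', np.float64(-0.003), 'q7', np.float64(0.98))]
```

Exactly centred and just touching. I'll release, rise, back off along -tool x and check.

```bash
python3 -m jog '[[[0,0,0],[0,0,0],0.6],[[0,0,0],[0,0,0],0.7],[[0,0,0],[0,0,0],0.8],[[0,0,0],[0,0,0],0.8],[[0,0,0],[0,0,0],0.8]]';  python3 -m jog '[[[0,0,0],[0,0,-0.1],0.8],[[0,0,0],[0,0,-0.3],0.8],[[0,0,0],[0,0,-0.5],1],[[0,0,0],[0,0,-0.7],1],[[0,0,0],[-0.2,0,-0.8],1]]' | head -2;python3 -m jog '[[[0,0,0],[-0.2,0,0],1],[[0,0,0],[-0.2,0,0],1],[[0,0,0],[-0.2,0,0],1],[[0,0,0],[-0.2,0,0],1],[[0,0,0],[-0.2,0,0],1]]'|head -2; python3 - <<'E'
from h import *
c=get_calibration('wrist');im=snapshot('wrist');cv2.imwrite('pics/w10.png',im)
lab=cv2.cvtColor(im,cv2.COLOR_BGR2LAB).astype(int);hsv=cv2.cvtColor(im,cv2.COLOR_BGR2HSV)
m=(lab[...,1]>132)&(lab[...,2]<144)&(lab[...,0]>140)
for k in blobs(m,800): print('soap',k.reshape(-1,2).mean(0).round(),fit(c,k,0.025))
m=(hsv[...,1]<75)&(hsv[...,2]>110)
for k in blobs(m,2000): print(k.reshape(-1,2).mean(0).round(),fit(c,k,0.011))
print(go(0.6,-0.1,0.2,-22.4),get_state()['tool_pos'])
E
```

```text
t: 17.55
tool_pos: [0.5816, -0.3848, 0.015]
tool_rot: [0.0, 0.55, 0.835, -0.0]
contact_force: [0.5, 0.0, -0.7]
opening: 0.0685
grasp_force: 0.0
t: 17.97
tool_pos: [0.5983, -0.4123, 0.1794]
t: 18.38
tool_pos: [0.6119, -0.454, 0.1726]
soap [277. 104.] (array([ 0.5823, -0.3845]), array([45.8, 73.2]), 23.4)
[521. 238.] (array([ 0.8518, -0.4024]), array([48.6, 95.2]), -70.3)
[275. 101.] (array([ 0.5813, -0.3846]), array([ 84.7, 115.2]), 23.5)
[array([ 1.648,  0.647, -0.132]), ('rz', np.float64(0.763), 'q7', np.float64(1.03))] [ 0.61208967 -0.45385405  0.1729911 ]
```

The soap is at (0.5823, -0.3845) against the dish at (0.5813, -0.3846), aligned. On the way back I'll look at the grey mat and the drip mat.

```bash
python3 -m jog '[[[0,0,0],[0.99,0,-0.1],1],[[0,0,0],[0.99,0,-0.15],1],[[0,0,0],[0.99,0,-0.15],1],[[0,0,0],[0.99,0,-0.15],1],[[0,0,0],[0.99,0,-0.15],1]]'|head -2;python3 -m jog '[[[0,0,0.5],[0.9,0,0],1],[[0,0,0.5],[0.9,0,0],1],[[0,0,0.5],[0.9,0,0],1],[[0,0,0.5],[0.9,0,0],1],[[0,0,0.5],[0.9,0,0],1]]'|head -3; python3 - <<'E'
from h import *
print(go(0.5,-0.07,0.21,-18),get_state()['tool_pos'])
E
```

```text
t: 18.85
tool_pos: [0.5325, -0.2694, 0.2039]
t: 19.27
tool_pos: [0.4597, -0.1023, 0.2035]
tool_rot: [-0.001, 0.747, 0.665, 0.0]
[array([ 0.184,  0.181, -0.032]), ('rz', np.float64(0.188), 'q7', np.float64(0.06))] [ 0.45969633 -0.102299    0.20350282]
```

```bash
python3 -m jog '[[[0,0,0.19],[0.18,0.18,-0.03],1],[[0,0,0.19],[0.18,0.18,-0.03],1],[[0,0,0.19],[0.18,0.18,-0.03],1],[[0,0,0.19],[0.18,0.18,-0.03],1],[[0,0,0.19],[0.18,0.18,-0.03],1]]'|head -2;python3 -m jog '[[[0,0,0],[0,0,0],1],[[0,0,0],[0,0,0],1],[[0,0,0],[0,0,0],1],[[0,0,0],[0,0,0],1]]'|head -3; python3 - <<'E'
from h import *
c=get_calibration('wrist');im=snapshot('wrist');cv2.imwrite('pics/w11.png',im)
lab=cv2.cvtColor(im,cv2.COLOR_BGR2LAB).astype(int)
m=(lab[...,2]<140)
m[270:,:190]=0;m[270:,370:]=0;m[360:]=0
for k in blobs(m,800): print(k.reshape(-1,2).mean(0).round(),fit(c,k,0.006),fit(c,k,.004)[0], lab[tuple(np.int32(k.reshape(-1,2).mean(0))[::-1])])
print(go(0.634,0.2,0.19,-22.4))
E
```

```text
t: 19.68
tool_pos: [0.5015, -0.0772, 0.2094]
t: 20.02
tool_pos: [0.5022, -0.0776, 0.2095]
tool_rot: [-0.0, 0.81, 0.587, -0.0]
[287. 300.] (array([ 0.4695, -0.2167]), array([90.4, 91.3]), 71.8) [ 0.4692 -0.2179] [231 127 130]
[474. 213.] (array([ 0.689 , -0.1748]), array([ 61.8, 100.3]), 38.4) [ 0.69   -0.1758] [ 73 128 134]
[ 24. 201.] (array([ 0.2492, -0.0233]), array([ 88.5, 175.8]), -31.2) [ 0.2477 -0.0234] [ 52 127 131]
[404.  18.] (array([0.6622, 0.0279]), array([41.3, 95.8]), 72.7) [0.663  0.0282] [ 19 128 132]
[242.  68.] (array([0.5038, 0.0343]), array([ 90.6, 127.1]), -17.6) [0.5036 0.0346] [144 128 130]
[array([1.523, 0.194, 0.097]), ('rz', np.float64(0.071), 'q7', np.float64(-0.2))]
```

View pics/w11.png

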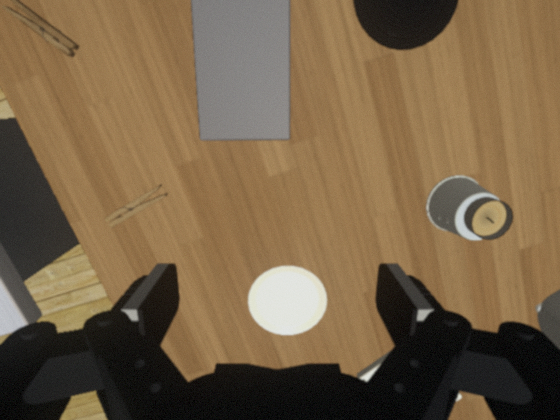

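The view shows the mat, slightly cut off, at (242,68), the saucer at (287,300), and pile 2 at (470,210) with the tealight top at (489,218). On to the tin.

```bash
python3 -m jog '[[[0,0,0.07],[0.95,0.12,0],1],[[0,0,0.07],[0.95,0.12,0],1],[[0,0,0.07],[0.95,0.12,0],1],[[0,0,0.07],[0.95,0.12,0],1],[[0,0,0.07],[0.95,0.12,0],1]]'|head -2;python3 -m jog '[[[0,0,0],[0.55,0.07,0],1],[[0,0,0],[0.55,0.07,0],1],[[0,0,0],[0.55,0.07,0],1],[[0,0,0],[0.55,0.07,0],1],[[0,0,0],[0.55,0.07,0],1]]'|head -3; python3 -m jog '[[[0,0,0],[0,0,0],1],[[0,0,0],[0,0,0],1],[[0,0,0],[0,0,0],1]]'|head -3; python3 - <<'E'
from h import *
c=get_calibration('wrist');im=snapshot('wrist');cv2.imwrite('pics/w12.png',im)
lab=cv2.cvtColor(im,cv2.COLOR_BGR2LAB).astype(int)
m=(lab[...,2]<140);
m[270:,:190]=0;m[270:,370:]=0;m[360:]=0
for k in blobs(m,800): print(k.reshape(-1,2).mean(0).round(),fit(c,k,0.021),fit(c,k,.004))
# tin body without hinges
m2=cv2.morphologyEx(m.astype(np.uint8),cv2.MORPH_OPEN,np.ones((21,21)))
for k in blobs(m2,2000): print('open',k.reshape(-1,2).mean(0).round(),fit(c,k,0.021))
print(go(0.6606,0.265,0.09,-22.4))
E
```

```text
t: 20.48
tool_pos: [0.5855, 0.1016, 0.2096]
t: 20.9
tool_pos: [0.6388, 0.1949, 0.2086]
tool_rot: [-0.0, 0.83, 0.558, -0.0]
t: 21.15
tool_pos: [0.639, 0.1904, 0.2097]
tool_rot: [0.0, 0.831, 0.556, -0.0]
[225. 326.] (array([0.5211, 0.0611]), array([87., 95.]), -22.2) (array([0.5136, 0.0511]), array([91.5, 99.9]), -22.2)
[351. 274.] (array([0.6708, 0.0666]), array([89.1, 92.5]), -55.9) (array([0.6711, 0.0568]), array([93.7, 97.2]), -55.9)
[268. 101.] (array([0.6607, 0.2645]), array([61.4, 98.8]), -22.5) (array([0.6604, 0.2649]), array([ 64.6, 103.9]), -22.5)
[530. 124.] (array([0.8664, 0.1355]), array([102.9, 268.2]), -9.6) (array([0.8766, 0.1292]), array([108.2, 282. ]), -9.6)
open [224. 326.] (array([0.5193, 0.0605]), array([84.1, 92.7]), -22.3)
open [346. 275.] (array([0.6669, 0.0672]), array([77.4, 88.7]), -22.5)
open [268. 102.] (array([0.6606, 0.2643]), array([61.4, 94.3]), -22.4)
open [526. 108.] (array([0.8741, 0.1692]), array([ 97.8, 198.4]), -9.9)
[array([ 0.385, -0.043,  0.599]), ('rz', np.float64(-0.001), 'q7', np.float64(-0.74))]
```

```bash
python3 -m jog '[[[0,0,0],[0.2,-0.02,0.15],1],[[0,0,0],[0.385,-0.043,0.35],1],[[0,0,0],[0.385,-0.043,0.55],1],[[0,0,0],[0.385,-0.043,0.7],1],[[0,0,0],[0.385,-0.043,0.75],1]]'|head -2;python3 -m jog '[[[0,0,0],[0,0,0.04],1],[[0,0,0],[0,0,0.04],1],[[0,0,0],[0,0,0.04],1],[[0,0,0],[0,0,0.04],1],[[0,0,0],[0,0,0.04],1]]'|head -3; python3 - <<'E'
from h import *
print(go(0.6606,0.2644,0.0065,-22.4))
E
```

```text
t: 21.62
tool_pos: [0.6558, 0.2666, 0.0529]
t: 22.03
tool_pos: [0.6625, 0.2671, 0.0548]
tool_rot: [0.001, 0.831, 0.557, 0.002]
[array([-0.017, -0.005,  0.241]), ('rz', np.float64(0.001), 'q7', np.float64(-0.84))]
```

```bash
python3 -m jog '[[[0,0,0],[-0.017,-0.005,0.05],1],[[0,0,0],[-0.017,-0.005,0.1],1],[[0,0,0],[-0.017,-0.005,0.14],1],[[0,0,0],[-0.017,-0.005,0.18],1],[[0,0,0],[-0.017,-0.005,0.2],1]]'|head -2;python3 -m jog '[[[0,0,0],[0,0,0],1],[[0,0,0],[0,0,0],1],[[0,0,0],[0,0,0.015],1],[[0,0,0],[0,0,0.03],1],[[0,0,0],[0,0,0.03],1]]'; python3 - <<'E'
from h import *
print(go(0.6606,0.2644,0.0065,-22.4))
E
```

```text
t: 22.45
tool_pos: [0.6568, 0.2639, 0.0092]
t: 22.87
tool_pos: [0.658, 0.2643, 0.0051]
tool_rot: [-0.0, 0.831, 0.557, -0.0]
contact_force: [-1.3, -0.4, -0.2]
opening: 0.0856
grasp_force: 0.0
[array([ 0.005,  0.012, -0.007]), ('rz', np.float64(0.002), 'q7', np.float64(-0.84))]
```

```bash
python3 -m jog '[[[0,0,0],[0.005,0.012,-0.005],1],[[0,0,0],[0.005,0.012,-0.005],1],[[0,0,0],[0.005,0.012,-0.005],0],[[0,0,0],[0.005,0.012,-0.005],0],[[0,0,0],[0.005,0.012,-0.005],0]]' 60|head -2;python3 -m jog '[[[0,0,0],[0,0,0],0],[[0,0,0],[0,0,0],0],[[0,0,0],[0,0,0],0],[[0,0,0],[0,0,0],0],[[0,0,0],[0,0,0],0]]'; python3 -m jog '[[[0,0,0],[0,0,-0.03],0],[[0,0,0],[0,0,-0.06],0],[[0,0,0],[0,0,-0.15],0],[[0,0,0],[0,0,-0.3],0],[[0,0,0],[0,0,-0.5],0]]';python3 -m jog '[[[0,0,0],[0,0,-0.2],0],[[0,0,0],[0,0,-0.3],0],[[0,0,0],[0,0,-0.3],0],[[0,0,0],[0,0,-0.3],0],[[0,0,0],[0,0,-0.3],0]]'; python3 - <<'E'
from h import *
cv2.imwrite('pics/w13.png',snapshot('wrist'))
print(go(0.47,-0.06,0.17,-17.6))
E
```

```text
t: 23.28
tool_pos: [0.6615, 0.2646, 0.0075]
t: 23.7
tool_pos: [0.6614, 0.2646, 0.0072]
tool_rot: [0.0, 0.831, 0.557, 0.001]
contact_force: [0.4, 0.4, 4.5]
opening: 0.0604
grasp_force: 66.4
t: 24.12
tool_pos: [0.6574, 0.2631, 0.1034]
tool_rot: [-0.001, 0.83, 0.557, -0.004]
contact_force: [-0.3, -0.2, -1.6]
opening: 0.0603
grasp_force: 65.6
t: 24.53
tool_pos: [0.6595, 0.2639, 0.1651]
tool_rot: [-0.0, 0.83, 0.557, -0.001]
contact_force: [-0.3, -0.3, -1.5]
opening: 0.0599
grasp_force: 65.7
[array([-1.856, -0.261, -0.023]), ('rz', np.float64(-0.078), 'q7', np.float64(-0.83))]
```

View pics/w13.png

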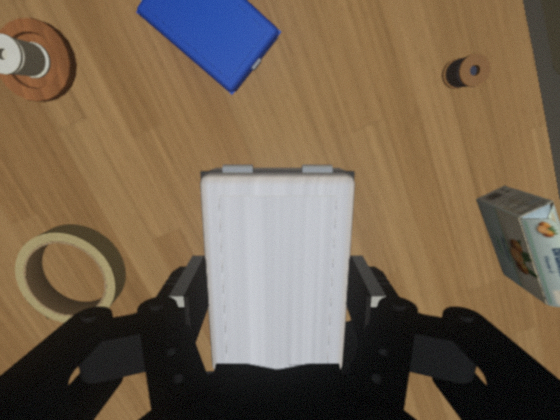

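The tin is held level and square, at (278,268). Carrying it to look at the grey mat again.

```bash
python3 -m jog '[[[0,0,0],[-0.88,-0.05,-0.1],0],[[0,0,0],[-0.88,-0.05,-0.2],0],[[0,0,0],[-0.88,-0.05,-0.25],0],[[0,0,0],[-0.88,-0.05,-0.25],0],[[0,0,0],[-0.88,-0.05,-0.25],0]]'|head -2;python3 -m jog '[[[0,0,-0.078],[-0.85,-0.1,0],0],[[0,0,-0.078],[-0.85,-0.1,0],0],[[0,0,-0.078],[-0.85,-0.1,0],0],[[0,0,-0.078],[-0.85,-0.1,0],0],[[0,0,-0.078],[-0.85,-0.1,0],0]]'|head -2;python3 -m jog '[[[0,0,0],[0,0,0],0],[[0,0,0],[0,0,0],0],[[0,0,0],[0,0,0],0],[[0,0,0],[0,0,0],0]]'; python3 - <<'E'
from h import *
c=get_calibration('wrist');im=snapshot('wrist');cv2.imwrite('pics/w14.png',im)
lab=cv2.cvtColor(im,cv2.COLOR_BGR2LAB).astype(int)
m=(lab[...,2]<142)&(lab[...,0]>90)
for k in blobs(m,800): print(k.reshape(-1,2).mean(0).round(),cv2.boundingRect(k),fit(c,k,.006))
print(go(0.5040,0.0345,0.06,-17.6))
E
```

```text
t: 25.0
tool_pos: [0.5823, 0.0985, 0.2159]
t: 25.42
tool_pos: [0.4963, -0.0525, 0.2146]
t: 25.75
tool_pos: [0.502, -0.0426, 0.2159]
tool_rot: [-0.0, 0.806, 0.592, -0.0]
contact_force: [0.1, -0.3, -1.2]
opening: 0.0603
grasp_force: 65.7
[426. 400.] (404, 371, 55, 49) (array([ 0.5984, -0.3876]), array([ 54.8, 107.7]), 20.7)
[ 12. 312.] (0, 264, 44, 92) (array([ 0.1509, -0.1108]), array([ 54.9, 134.7]), -31.6)
[456. 238.] (429, 206, 72, 65) (array([ 0.6846, -0.1669]), array([62.3, 83.8]), 45.0)
[272. 207.] (200, 38, 155, 332) (array([ 0.4866, -0.0938]), array([168.2, 384.5]), -17.6)
[array([ 0.371, -0.106,  0.78 ]), ('rz', np.float64(0.002), 'q7', np.float64(-0.27))]
```

```bash
python3 - <<'E'
from h import *
c=get_calibration('wrist');im=cv2.imread('pics/w14.png')
lab=cv2.cvtColor(im,cv2.COLOR_BGR2LAB).astype(int)
m=(lab[...,2]<142)&(lab[...,0]>90)
print(lab[100,240],lab[150:200:5,250].tolist())
m[172:]=0
for r in range(160,190,3): print(r,[ (a.min(),a.max()) for a in [np.where((lab[r,:,2]<142)&(np.arange(560)>150)&(np.arange(560)<380))[0]] if len(a)])
for rr in (60,100,140): print(rr,[ (a.min(),a.max()) for a in [np.where(m[rr,:])[0]] if len(a)])
for cut in (160,165,168,172):
    q=m.copy();q[cut:]=0
    for k in blobs(q,3000): print(cut,cv2.boundingRect(k),fit(c,k,.006))
E
```

```text
[131 128 128] [[140, 128, 129], [137, 128, 128], [139, 129, 129], [126, 127, 130], [157, 127, 123], [143, 129, 131], [194, 129, 129], [203, 127, 126], [200, 128, 125], [203, 128, 127]]
160 [(np.int64(213), np.int64(300))]
163 [(np.int64(213), np.int64(300))]
166 [(np.int64(213), np.int64(332))]
169 [(np.int64(212), np.int64(342))]
172 [(np.int64(200), np.int64(354))]
175 [(np.int64(201), np.int64(354))]
178 [(np.int64(201), np.int64(353))]
181 [(np.int64(201), np.int64(353))]
184 [(np.int64(200), np.int64(354))]
187 [(np.int64(200), np.int64(354))]
60 [(np.int64(209), np.int64(302))]
100 [(np.int64(211), np.int64(301))]
140 [(np.int64(212), np.int64(300))]
160 (208, 38, 95, 122) (array([0.506 , 0.0406]), array([ 91.9, 116.3]), -17.5)
165 (208, 38, 95, 127) (array([0.5052, 0.0381]), array([ 91.9, 121.6]), -17.5)
168 (208, 38, 126, 130) (array([0.5213, 0.0314]), array([124.7, 126.6]), 72.5)
172 (208, 38, 135, 134) (array([0.5247, 0.028 ]), array([129. , 137.4]), 72.5)
```

Near and far edges agree on the mat centre at (0.504, 0.0345), angle -17.6°.

```bash
python3 -m jog '[[[0,0,0],[0.2,-0.05,0.15],0],[[0,0,0],[0.37,-0.106,0.35],0],[[0,0,0],[0.37,-0.106,0.55],0],[[0,0,0],[0.37,-0.106,0.7],0],[[0,0,0],[0.37,-0.106,0.78],0]]'|head -2;python3 -m jog '[[[0,0,0],[0,0,0.05],0],[[0,0,0],[0,0,0.1],0],[[0,0,0],[0,0,0.1],0],[[0,0,0],[0,0,0.1],0],[[0,0,0],[0,0,0.1],0]]'|head -2; python3 - <<'E'
from h import *
print(go(0.5040,0.0345,0.0145,-17.6))
E
```

```text
t: 26.22
tool_pos: [0.501, 0.0357, 0.0562]
t: 26.63
tool_pos: [0.5054, 0.0325, 0.0419]
[array([ 0.007, -0.01 ,  0.137]), ('rz', np.float64(-0.001), 'q7', np.float64(-0.45))]
```

```bash
python3 -m jog '[[[0,0,0],[0.007,-0.01,0.03],0],[[0,0,0],[0.007,-0.01,0.06],0],[[0,0,0],[0.007,-0.01,0.08],0],[[0,0,0],[0.007,-0.01,0.09],0],[[0,0,0],[0.007,-0.01,0.1],0]]'|head -2;python3 -m jog '[[[0,0,0],[0,0,0],0],[[0,0,0],[0,0,0],0],[[0,0,0],[0,0,0],0]]'; python3 - <<'E'
from h import *
print(go(0.5040,0.0345,0.0135,-17.6))
E
```

```text
t: 27.05
tool_pos: [0.5022, 0.0345, 0.0202]
t: 27.3
tool_pos: [0.5025, 0.0345, 0.0206]
tool_rot: [0.0, 0.807, 0.59, 0.0]
contact_force: [0.2, -0.4, -0.3]
opening: 0.06
grasp_force: 65.8
[array([0.002, 0.007, 0.035]), ('rz', np.float64(-0.001), 'q7', np.float64(-0.45))]
```

```bash
python3 -m jog '[[[0,0,0],[0.002,0.007,0],0],[[0,0,0],[0.002,0.007,0.01],0],[[0,0,0],[0.002,0.007,0.02],0],[[0,0,0],[0.002,0.007,0.028],0],[[0,0,0],[0.002,0.007,0.034],0]]'|head -5;python3 -m jog '[[[0,0,0],[0,0,0],0],[[0,0,0],[0,0,0],0],[[0,0,0],[0,0,0],0]]'; python3 - <<'E'
from h import *
print(go(0.5040,0.0345,0.0135,-17.6))
E
```

```text
t: 27.72
tool_pos: [0.5037, 0.0345, 0.0134]
tool_rot: [-0.0, 0.807, 0.59, -0.0]
contact_force: [0.1, 0.1, -1.3]
opening: 0.0607
t: 27.97
tool_pos: [0.5038, 0.0345, 0.0137]
tool_rot: [-0.0, 0.807, 0.59, -0.0]
contact_force: [-0.7, 0.3, -0.4]
opening: 0.0602
grasp_force: 65.8
[array([0.   , 0.001, 0.001]), ('rz', np.float64(-0.001), 'q7', np.float64(-0.45))]
```

```bash
python3 -m jog '[[[0,0,0],[0,0,0.005],0],[[0,0,0],[0,0,0.008],0],[[0,0,0],[0,0,0.008],0],[[0,0,0],[0,0,0.008],0]]'|sed -n '2p;4p'; python3 -m jog '[[[0,0,0],[0,0,0],0.75],[[0,0,0],[0,0,0],0.9],[[0,0,0],[0,0,0],1],[[0,0,0],[0,0,0],1],[[0,0,0],[0,0,0],1]]';python3 -m jog '[[[0,0,0],[0,0,-0.1],1],[[0,0,0],[0,0,-0.3],1],[[0,0,0],[0,0,-0.5],1],[[0,0,0],[0,0,-0.7],1],[[0,0,0],[0,0,-0.8],1]]'|head -2;python3 -m jog '[[[0,0,0],[-0.35,0,-0.1],1],[[0,0,0],[-0.35,0,-0.1],1],[[0,0,0],[-0.35,0,-0.1],1],[[0,0,0],[-0.35,0,-0.1],1],[[0,0,0],[-0.35,0,-0.1],1]]'|head -2;python3 -m jog '[[[0,0,0],[0,0,0],1],[[0,0,0],[0,0,0],1],[[0,0,0],[0,0,0],1]]'|head -2; python3 - <<'E'
from h import *
c=get_calibration('wrist');im=snapshot('wrist');cv2.imwrite('pics/w15.png',im)
lab=cv2.cvtColor(im,cv2.COLOR_BGR2LAB).astype(int)
m=(lab[...,2]<142)&(lab[...,0]>90);m[270:]=0
for k in blobs(m,800): print('all',k.reshape(-1,2).mean(0).round(),fit(c,k,.006))
m&=(lab[...,0]>175)
for k in blobs(m,300): print('tin',k.reshape(-1,2).mean(0).round(),fit(c,k,.027))
E
```

```text
tool_pos: [0.504, 0.0345, 0.0131]
contact_force: [-2.8, -1.2, 9.4]
t: 28.72
tool_pos: [0.5039, 0.0345, 0.012]
tool_rot: [-0.0, 0.807, 0.59, -0.0]
contact_force: [-0.4, 0.1, -0.3]
opening: 0.0851
grasp_force: 0.0
t: 29.13
tool_pos: [0.506, 0.0347, 0.1767]
t: 29.55
tool_pos: [0.4826, -0.0319, 0.192]
t: 29.8
tool_pos: [0.4826, -0.0312, 0.1916]
all [488. 249.] (array([ 0.682 , -0.1662]), array([62.4, 79.8]), 36.1)
all [277. 107.] (array([0.5041, 0.0351]), array([ 91.9, 129.3]), -17.7)
tin [278. 110.] (array([0.5048, 0.0345]), array([59.4, 93.6]), -17.5)
```

The tin is at (0.5048, 0.0345) on the mat at (0.5041, 0.0351), aligned. Next is the tealight.

```bash
python3 -m jog '[[[0,0,0],[-0.3,0.5,-0.1],1],[[0,0,0],[-0.6,0.5,-0.1],1],[[0,0,0],[-0.6,0.5,-0.1],1],[[0,0,0],[-0.6,0.5,-0.1],1],[[0,0,0],[-0.6,0.5,-0.1],1]]'|head -2;python3 -m jog '[[[0,0,0],[0,0.35,0],1],[[0,0,0],[0,0.35,0],1],[[0,0,0],[0,0.35,0],1],[[0,0,0],[0,0.35,0],1],[[0,0,0],[0,0.35,0],1]]'|head -2;python3 -m jog '[[[0,0,0],[0,0,0],1],[[0,0,0],[0,0,0],1],[[0,0,0],[0,0,0],1]]'|head -2; python3 - <<'E'
from h import *
c=get_calibration('wrist');im=snapshot('wrist');cv2.imwrite('pics/w16.png',im)
print(onz(get_calibration('top'),[(413,135),(425,143)],0))
u=np.int32(proj(c,[[.68,-.167,.04]])[0]);print(u)
E
```

```text
t: 30.27
tool_pos: [0.5427, -0.1862, 0.2129]
t: 30.68
tool_pos: [0.6077, -0.1973, 0.2112]
t: 30.93
tool_pos: [0.6078, -0.1978, 0.2125]
[[ 0.76963658 -0.31208733]
 [ 0.74506385 -0.34788413]]
[341 133]
```

View pics/w16.png

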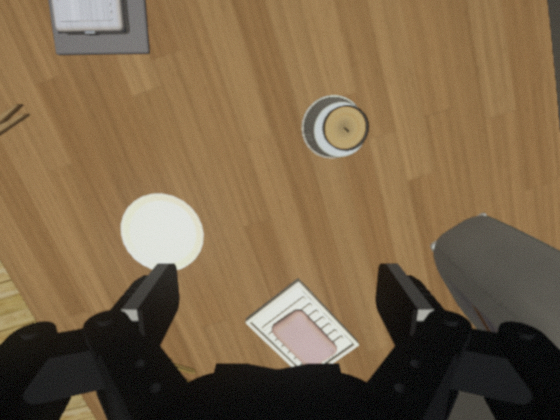

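The tealight's wax top is at (346,128), the cup's rim around (330,127), the saucer at (162,232), and the soap lies in its dish at (303,335). Fitting them.

```bash
python3 - <<'E'
from h import *
c=get_calibration('wrist');im=cv2.imread('pics/w16.png')
lab=cv2.cvtColor(im,cv2.COLOR_BGR2LAB).astype(int)
for x in range(296,376,4): print(x,lab[128,x],end=' ')
print()
p=im[80:180,280:390];g=cv2.cvtColor(cv2.resize(p,None,fx=4,fy=4,interpolation=cv2.INTER_CUBIC),cv2.COLOR_BGR2GRAY)
for lo,hi in((60,110),(110,150)):
    h=cv2.HoughCircles(g,cv2.HOUGH_GRADIENT,1,10,param1=100,param2=20,minRadius=lo,maxRadius=hi)
    if h is not None:
        for x,y,r in h[0][:4]:
            q=np.array([[x,y],[x-r,y],[x+r,y]])/4+[280,80]
            print(q[0].round(1),r/4,[(z,onz(c,q,z)[0].round(4),round(1000*np.linalg.norm(np.diff(onz(c,q[1:],z),axis=0)),1)) for z in(.064,.049,0)])
m=(lab[...,2]<142)
for k in blobs(m,800):
    if 280<k[:,0,0].mean()<390: print('all',cv2.boundingRect(k))
m=(lab[...,2]<140)&(lab[...,0]>190)
for k in blobs(m,2000): print('saucer',k.reshape(-1,2).mean(0).round(),fit(c,k,.009))
cv2.imwrite('pics/c16.png',cv2.resize(p,None,fx=6,fy=6,interpolation=cv2.INTER_CUBIC))
E
```

```text
296 [117 136 154] 300 [136 132 150] 304 [117 129 133] 308 [ 93 128 133] 312 [ 98 127 134] 316 [204 125 128] 320 [206 126 128] 324 [ 98 131 142] 328 [173 129 155] 332 [169 130 155] 336 [160 130 155] 340 [146 129 152] 344 [109 129 147] 348 [142 129 151] 352 [157 130 153] 356 [172 128 155] 360 [168 131 155] 364 [162 129 154] 368 [ 82 133 141] 372 [138 135 154] 
[344.6 128.1] 22.175 [(0.064, array([ 0.6802, -0.1606]), np.float64(37.6)), (0.049, array([ 0.6828, -0.1622]), np.float64(39.5)), (0, array([ 0.6913, -0.1674]), np.float64(45.8))]
[339.9 129.9] 26.8 [(0.064, array([ 0.676 , -0.1608]), np.float64(45.5)), (0.049, array([ 0.6784, -0.1624]), np.float64(47.8)), (0, array([ 0.6862, -0.1677]), np.float64(55.5))]
[340.6 125.9] 24.3 [(0.064, array([ 0.6775, -0.1578]), np.float64(41.1)), (0.049, array([ 0.6799, -0.1592]), np.float64(43.2)), (0, array([ 0.6879, -0.164 ]), np.float64(50.1))]
[347.4 129.6] 24.925 [(0.064, array([ 0.6821, -0.1625]), np.float64(42.3)), (0.049, array([ 0.6848, -0.1642]), np.float64(44.5)), (0, array([ 0.6936, -0.1698]), np.float64(51.6))]
[334.6 127.9] 30.675 [(
[... 189 characters left out ...]
ray([ 0.6778, -0.1613]), np.float64(48.2)), (0.049, array([ 0.6803, -0.163 ]), np.float64(50.7)), (0, array([ 0.6884, -0.1684]), np.float64(58.8))]
[331.9 128.1] 28.25 [(0.064, array([ 0.6699, -0.1573]), np.float64(47.8)), (0.049, array([ 0.672 , -0.1588]), np.float64(50.3)), (0, array([ 0.6787, -0.1635]), np.float64(58.3))]
[335.4 125.4] 29.25 [(0.064, array([ 0.6733, -0.156 ]), np.float64(49.4)), (0.049, array([ 0.6756, -0.1574]), np.float64(52.0)), (0, array([ 0.6829, -0.1619]), np.float64(60.3))]
all (0, 193, 560, 227)
all (302, 95, 67, 63)
saucer [300. 333.] (array([ 0.5814, -0.3858]), array([ 83. , 115.4]), 23.5)
saucer [162. 232.] (array([ 0.4706, -0.2138]), array([86.4, 91. ]), 72.6)
```

View pics/c16.png

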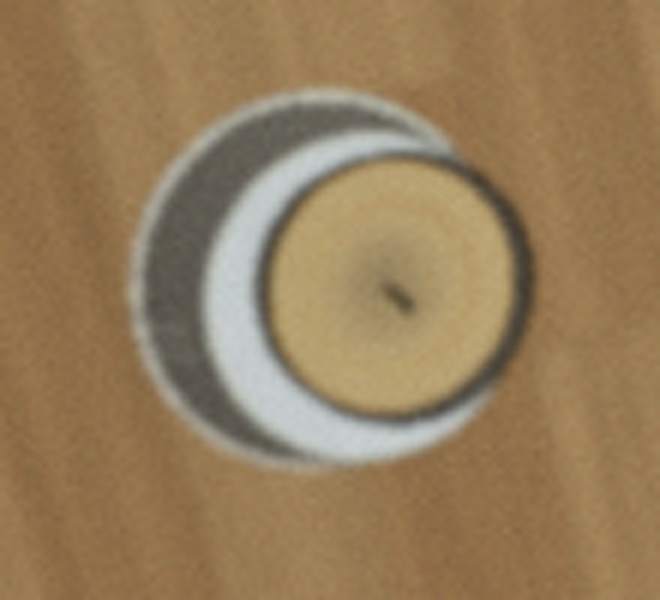

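The crop shows the tealight rim centred at (394,287), the cup's flat end at (372,297) and its rim circle at (319,279). That gives the tealight at about (0.681, -0.1605) and the cup at about (0.680, -0.1625).

```bash
python3 - <<'E'
from h import *
print(go(0.681,-0.1605,0.1,-17.6))
E
```

```text
[array([0.288, 0.291, 0.563]), ('rz', np.float64(-0.0), 'q7', np.float64(-0.0))]
```

```bash
python3 -m jog '[[[0,0,0],[0.15,0.15,0.1],1],[[0,0,0],[0.288,0.291,0.25],1],[[0,0,0],[0.288,0.291,0.4],1],[[0,0,0],[0.288,0.291,0.5],0.8],[[0,0,0],[0.288,0.291,0.56],0.8]]' 25|head -2;python3 -m jog '[[[0,0,0],[0,0,0],0.8],[[0,0,0],[0,0,0],0.8],[[0,0,0],[0,0,0],0.8],[[0,0,0],[0,0,0],0.8]]'|head -2; python3 - <<'E'
from h import *
print(go(0.681,-0.1605,0.055,-17.6))
E
```

```text
t: 31.4
tool_pos: [0.6795, -0.1587, 0.0962]
t: 31.73
tool_pos: [0.6825, -0.1619, 0.1028]
[array([ 0.004, -0.011,  0.239]), ('rz', np.float64(-0.001), 'q7', np.float64(-0.08))]
```

```bash
python3 -m jog '[[[0,0,0],[0.004,-0.011,0.06],0.8],[[0,0,0],[0.004,-0.011,0.12],0.8],[[0,0,0],[0.004,-0.011,0.17],0.8],[[0,0,0],[0.004,-0.011,0.2],0.8],[[0,0,0],[0.004,-0.011,0.22],0.8]]'|head -2;python3 -m jog '[[[0,0,0],[0,0,0],0.8],[[0,0,0],[0,0,0],0.8],[[0,0,0],[0,0,0],0.8]]'|head -2; python3 - <<'E'
from h import *
print(go(0.681,-0.1605,0.054,-17.6))
E
```

```text
t: 32.15
tool_pos: [0.6781, -0.1591, 0.054]
t: 32.4
tool_pos: [0.6798, -0.1595, 0.0564]
[array([-0.003,  0.007,  0.012]), ('rz', np.float64(-0.0), 'q7', np.float64(-0.08))]
```

```bash
python3 -m jog '[[[0,0,0],[-0.003,0.007,0.012],0.8],[[0,0,0],[-0.003,0.007,0.012],0.8],[[0,0,0],[-0.003,0.007,0.012],0.3],[[0,0,0],[-0.003,0.007,0.012],0],[[0,0,0],[-0.003,0.007,0.012],0]]'|head -2;python3 -m jog '[[[0,0,0],[0,0,0],0],[[0,0,0],[0,0,0],0],[[0,0,0],[0,0,0],0],[[0,0,0],[0,0,0],0]]'; python3 -m jog '[[[0,0,0],[0,0,-0.02],0],[[0,0,0],[0,0,-0.05],0],[[0,0,0],[0,0,-0.15],0],[[0,0,0],[0,0,-0.3],0],[[0,0,0],[0,0,-0.5],0]]';python3 -m jog '[[[0,0,0],[-0.2,-0.3,0],0],[[0,0,0],[-0.4,-0.6,0],0],[[0,0,0],[-0.4,-0.7,0],0],[[0,0,0],[-0.4,-0.7,0],0],[[0,0,0],[-0.4,-0.7,0],0]]'|head -2; python3 - <<'E'
from h import *
print(go(0.45,-0.29,0.16,-17.6))
E
```

```text
t: 32.82
tool_pos: [0.6808, -0.1604, 0.0541]
t: 33.15
tool_pos: [0.6809, -0.1604, 0.0541]
tool_rot: [0.0, 0.807, 0.59, 0.0]
contact_force: [0.5, -0.2, 2.2]
opening: 0.0357
grasp_force: 25.2
t: 33.57
tool_pos: [0.6778, -0.1598, 0.1516]
tool_rot: [-0.003, 0.807, 0.59, -0.002]
contact_force: [0.6, 0.1, 0.1]
opening: 0.0359
grasp_force: 25.0
t: 33.98
tool_pos: [0.513, -0.1963, 0.1527]
[array([-0.543, -0.155, -0.034]), ('rz', np.float64(-0.006), 'q7', np.float64(0.04))]
```

```bash
python3 -m jog '[[[0,0,0],[-0.5,-0.15,-0.05],0],[[0,0,0],[-0.5,-0.15,-0.05],0],[[0,0,0],[-0.5,-0.15,-0.05],0],[[0,0,0],[-0.5,-0.15,-0.05],0],[[0,0,0],[-0.5,-0.15,-0.05],0]]'|head -2;python3 -m jog '[[[0,0,0],[0,0,0],0],[[0,0,0],[0,0,0],0],[[0,0,0],[0,0,0],0],[[0,0,0],[0,0,0],0]]'|head -2; python3 - <<'E'
from h import *
c=get_calibration('wrist');im=snapshot('wrist');cv2.imwrite('pics/w17.png',im)
lab=cv2.cvtColor(im,cv2.COLOR_BGR2LAB).astype(int)
m=(lab[...,2]<142)&(lab[...,0]>175)
for k in blobs(m,1000): print('saucer',cv2.boundingRect(k),fit(c,k,.009))
print(go(0.4705,-0.214,0.05,-17.6))
E
```

```text
t: 34.4
tool_pos: [0.4633, -0.2821, 0.1644]
t: 34.73
tool_pos: [0.4647, -0.2792, 0.1635]
saucer (356, 188, 135, 122) (array([ 0.5817, -0.3853]), array([ 83.8, 116.6]), 23.7)
saucer (207, 64, 107, 110) (array([ 0.4701, -0.2149]), array([90.9, 90.9]), -20.6)
[array([ 0.321, -0.07 ,  0.568]), ('rz', np.float64(0.001), 'q7', np.float64(0.23))]
```

View pics/w17.png

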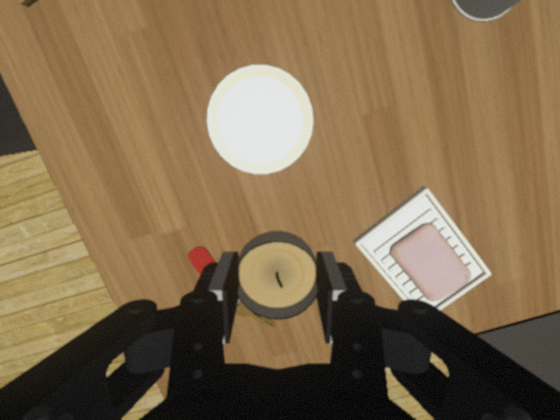

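This view shows the saucer at (260,119) and the tealight held at (277,275). The dark bands above and below the wax could mean a tilt, so I'll check numerically against a level cylinder.

```bash
python3 - <<'E'
from h import *
c=get_calibration('wrist');im=cv2.imread('pics/w17.png')
lab=cv2.cvtColor(im,cv2.COLOR_BGR2LAB).astype(int)
s=get_state();p=s['tool_pos'];X=rot(s['tool_rot']).apply([1,0,0])
for z,n in((p[2]+.0099,'top'),(p[2]-.0051,'bot')):
    for e in(-.019,.019): print(n,e,proj(c,np.r_[p[:2],z]+X*e).round(1))
    
print([(r,lab[r,277,0],lab[r,277,2]) for r in range(222,330,3)])
wax=(lab[...,2]>142)&(lab[...,0]>110)
print('row widths dark', [(r,np.where((lab[r,225:330,2]<143))[0][[0,-1]]+225) for r in (240,255,300,312)])
E
```

```text
top -0.019 [[276.3 318.2]]
top 0.019 [[276.3 240.4]]
bot -0.019 [[276.4 300.3]]
bot 0.019 [[276.4 228.4]]
[(222, np.int64(141), np.int64(156)), (225, np.int64(140), np.int64(156)), (228, np.int64(142), np.int64(156)), (231, np.int64(106), np.int64(141)), (234, np.int64(80), np.int64(135)), (237, np.int64(85), np.int64(136)), (240, np.int64(75), np.int64(135)), (243, np.int64(166), np.int64(155)), (246, np.int64(177), np.int64(155)), (249, np.int64(168), np.int64(157)), (252, np.int64(175), np.int64(156)), (255, np.int64(168), np.int64(155)), (258, np.int64(161), np.int64(154)), (261, np.int64(159), np.int64(152)), (264, np.int64(154), np.int64(153)), (267, np.int64(151), np.int64(152)), (270, np.int64(139), np.int64(151)), (273, np.int64(68), np.int64(142)), (276, np.int64(54), np.int64(140)), (279, np.int64(81), np.int64(144)), (282, np.int64(120), np.int64(149)), (285, np.int64(157), np.int64(154)), (288, np.int64(170), np.int64(156)), (291, np.int64(175), np.int64(154)), (294, np.int64(171), np.int64(155)), (297, np.int64(177), np.int64(158)), (300, np.int64(178), np.int64(156)), (303, np.int64(178), np.int64(156)), (306, np.int64(167), np.int64(156)), (309, np.int64(81), np.int64(136)), (312, np.int64(83), np.int64(134)), (315, np.int64(79), np.int64(133)), (318, np.int64(66), np.int64(138)), (321, np.int64(135), np.int64(157)), (324, np.int64(129), np.int64(155)), (327, np.int64(129), np.int64(155))]
row widths dark [(240, array([251, 302])), (255, array([225, 329])), (300, array([225, 329])), (312, array([225, 329]))]
```

All four edges fall within 1.5 px of a level cylinder: the candle is level and its wax is recessed. Placing it at (0.4702, -0.2148).

```bash
python3 -m jog '[[[0,0,0],[0.16,-0.03,0.1],0],[[0,0,0],[0.32,-0.07,0.25],0],[[0,0,0],[0.32,-0.07,0.4],0],[[0,0,0],[0.32,-0.07,0.52],0],[[0,0,0],[0.32,-0.07,0.6],0]]'|head -2;python3 -m jog '[[[0,0,0],[0,0,0.03],0],[[0,0,0],[0,0,0.03],0],[[0,0,0],[0,0,0.03],0],[[0,0,0],[0,0,0.03],0]]'|head -2; python3 - <<'E'
from h import *
print(go(0.4702,-0.2148,0.018,-17.6))
E
```

```text
t: 35.2
tool_pos: [0.4691, -0.213, 0.0413]
t: 35.53
tool_pos: [0.4711, -0.2157, 0.0388]
[array([ 0.003, -0.006,  0.104]), ('rz', np.float64(-0.001), 'q7', np.float64(0.13))]
```

```bash
python3 -m jog '[[[0,0,0],[0.003,-0.006,0.04],0],[[0,0,0],[0.003,-0.006,0.08],0],[[0,0,0],[0.003,-0.006,0.1],0],[[0,0,0],[0.003,-0.006,0.1],0],[[0,0,0],[0.003,-0.006,0.1],0]]'|head -2;python3 -m jog '[[[0,0,0],[0,0,0],0],[[0,0,0],[0,0,0],0]]'|head -5; python3 - <<'E'
from h import *
print(go(0.4702,-0.2148,0.0105,-17.6))
E
```

```text
t: 35.95
tool_pos: [0.4687, -0.2141, 0.0173]
t: 36.12
tool_pos: [0.4692, -0.2144, 0.0179]
tool_rot: [0.0, 0.807, 0.59, 0.0]
contact_force: [-0.3, 0.2, 0.8]
opening: 0.0355
[array([-0.001,  0.005,  0.037]), ('rz', np.float64(-0.001), 'q7', np.float64(0.13))]
```

```bash
python3 -m jog '[[[0,0,0],[-0.001,0.005,0],0],[[0,0,0],[-0.001,0.005,0.015],0],[[0,0,0],[-0.001,0.005,0.025],0],[[0,0,0],[-0.001,0.005,0.033],0],[[0,0,0],[-0.001,0.005,0.04],0]]'|head -5;python3 -m jog '[[[0,0,0],[0,0,0],0],[[0,0,0],[0,0,0],0],[[0,0,0],[0,0,0],0]]'|head -5; python3 - <<'E'
from h import *
print(go(0.4702,-0.2148,0.0102,-17.6))
E
```

```text
t: 36.53
tool_pos: [0.4699, -0.2147, 0.0098]
tool_rot: [-0.0, 0.807, 0.59, -0.0]
contact_force: [-5.1, 3.7, 23.8]
opening: 0.0354
t: 36.78
tool_pos: [0.4698, -0.2147, 0.01]
tool_rot: [-0.0, 0.807, 0.59, -0.0]
contact_force: [-1.6, 0.2, 5.0]
opening: 0.0354
[array([ 0.   ,  0.002, -0.001]), ('rz', np.float64(-0.001), 'q7', np.float64(0.13))]
```

```bash
python3 -m jog '[[[0,0,0],[0,0,0],0.5],[[0,0,0],[0,0,0],0.6],[[0,0,0],[0,0,0],0.6],[[0,0,0],[0,0,0],0.6]]';python3 -m jog '[[[0,0,0],[0,0,-0.1],0.6],[[0,0,0],[0,0,-0.3],0.7],[[0,0,0],[0,0,-0.5],1],[[0,0,0],[0,0,-0.7],1],[[0,0,0],[-0.2,0,-0.8],1]]'|head -2;python3 -m jog '[[[0,0,0],[-0.2,0,-0.1],1],[[0,0,0],[-0.2,0,-0.1],1],[[0,0,0],[-0.2,0,-0.1],1],[[0,0,0],[-0.2,0,-0.1],1],[[0,0,0],[-0.2,0,-0.1],1]]'|head -2;python3 -m jog '[[[0,0,0],[0,0,0],1],[[0,0,0],[0,0,0],1],[[0,0,0],[0,0,0],1]]'|head -2; python3 - <<'E'
from h import *
c=get_calibration('wrist');im=snapshot('wrist');cv2.imwrite('pics/w18.png',im)
lab=cv2.cvtColor(im,cv2.COLOR_BGR2LAB).astype(int)
m=(lab[...,2]<142)&(lab[...,0]>175)
for k in blobs(m,1000): print('saucer',cv2.boundingRect(k),fit(c,k,.009))
u=proj(c,[[.4702,-.2148,.009]])[0].round();x,y=np.int32(u);print(u)
roi=np.zeros(m.shape,bool);roi[max(y-45,0):y+45,x-45:x+45]=1
q=((lab[...,0]<150)|(lab[...,2]>146))&roi
q=cv2.morphologyEx(q.astype(np.uint8),cv2.MORPH_CLOSE,np.ones((5,5)))
for k in blobs(q,300): print('candle',cv2.boundingRect(k),fit(c,k,.02),fit(c,k,.013))
print(go(0.64,-0.24,0.21,-17.6))
E
```

```text
t: 37.12
tool_pos: [0.4699, -0.2147, 0.0096]
tool_rot: [-0.0, 0.807, 0.59, -0.0]
contact_force: [0.2, 0.6, -0.2]
opening: 0.051
grasp_force: 0.0
t: 37.53
tool_pos: [0.4642, -0.244, 0.1731]
t: 37.95
tool_pos: [0.4464, -0.2866, 0.1872]
t: 38.2
tool_pos: [0.4467, -0.2873, 0.1877]
saucer (366, 170, 128, 125) (array([ 0.5818, -0.3852]), array([ 83.7, 116.1]), 23.5)
saucer (227, 52, 101, 104) (array([ 0.4698, -0.2146]), array([90.9, 90.9]), -62.1)
[277. 105.]
candle (257, 83, 42, 44) (array([ 0.4703, -0.2145]), array([36.3, 36.5]), -17.5) (array([ 0.4703, -0.2144]), array([37.2, 37.4]), -17.5)
[array([ 0.518,  0.85 , -0.112]), ('rz', np.float64(0.001), 'q7', np.float64(0.26))]
```

The candle is at (0.4703, -0.2145) in the saucer at (0.4698, -0.2146). Last is the cup.

```bash
python3 -m jog '[[[0,0,0],[0.66,0.645,-0.1],1],[[0,0,0],[0.66,0.645,-0.1],1],[[0,0,0],[0.66,0.645,-0.1],1],[[0,0,0],[0.66,0.645,-0.1],1],[[0,0,0],[0.66,0.645,-0.1],1]]'|head -2;python3 -m jog '[[[0,0,0],[0,0,0],1],[[0,0,0],[0,0,0],1],[[0,0,0],[0,0,0],1],[[0,0,0],[0,0,0],1]]'|head -2; python3 - <<'E'
from h import *
c=get_calibration('wrist');im=snapshot('wrist');cv2.imwrite('pics/w19.png',im)
lab=cv2.cvtColor(im,cv2.COLOR_BGR2LAB).astype(int)
u=proj(c,[[.68,-.1625,0]])[0];x,y=np.int32(u)
roi=np.zeros(im.shape[:2],bool);roi[max(y-70,0):y+70,x-70:x+90]=1
t=(lab[...,2]<138)&(lab[...,0]>160)&roi
for k in sorted(blobs(t,200),key=cv2.contourArea)[-2:]: print('top',fit(c,k,.049))
for k in blobs((lab[...,2]<143)&roi,500): print('all',cv2.boundingRect(k))
E
```

```text
t: 38.67
tool_pos: [0.6147, -0.1961, 0.2088]
t: 39.0
tool_pos: [0.608, -0.2031, 0.2079]
top (array([ 0.6789, -0.159 ]), array([47.4, 54.1]), -2.9)
all (300, 89, 68, 65)
```

```bash
python3 - <<'E'
from h import *
c=get_calibration('wrist');im=cv2.imread('pics/w19.png')
lab=cv2.cvtColor(im,cv2.COLOR_BGR2LAB).astype(int)
u=proj(c,[[.68,-.1625,0]])[0];x,y=np.int32(u)
roi=np.zeros(im.shape[:2],bool);roi[max(y-70,0):y+70,x-70:x+90]=1
t=((lab[...,2]<138)&(lab[...,0]>160)&roi).astype(np.uint8)
t=cv2.morphologyEx(t,cv2.MORPH_OPEN,cv2.getStructuringElement(2,(15,15)))
for k in blobs(t,200): print('top',fit(c,k,.049))
k=max(blobs((lab[...,2]<143)&roi,500),key=cv2.contourArea).reshape(-1,2)
far=k[k[:,0]<x]              # left part of silhouette: rim circle at z=0
w=onz(c,far,0.001);A=np.c_[2*w,np.ones(len(w))];s=np.linalg.lstsq(A,(w**2).sum(1),rcond=None)[0]
print('rim',s[:2],1000*np.sqrt(s[2]+s[:2]@s[:2]))
print(go(0.68,-0.1625,0.1,-17.6))
E
```

```text
top (array([ 0.679, -0.162]), array([46.5, 46.8]), 28.8)
rim [ 0.67907855 -0.16217454] 31.377966159709544
[array([0.304, 0.281, 0.54 ]), ('rz', np.float64(-0.003), 'q7', np.float64(0.0))]
```

```bash
python3 -m jog '[[[0,0,0],[0.15,0.14,0.1],1],[[0,0,0],[0.304,0.277,0.25],1],[[0,0,0],[0.304,0.277,0.4],1],[[0,0,0],[0.304,0.277,0.52],1],[[0,0,0],[0.304,0.277,0.56],1]]'|head -2;python3 -m jog '[[[0,0,0],[0,0,0],1],[[0,0,0],[0,0,0],1],[[0,0,0],[0,0,0],1],[[0,0,0],[0,0,0],1]]'|head -2; python3 - <<'E'
from h import *
print(go(0.679,-0.162,0.03,-17.6))
E
```

```text
t: 39.47
tool_pos: [0.6772, -0.1595, 0.091]
t: 39.8
tool_pos: [0.682, -0.1619, 0.0993]
[array([-0.005, -0.016,  0.346]), ('rz', np.float64(-0.002), 'q7', np.float64(-0.08))]
```

```bash
python3 -m jog '[[[0,0,0],[-0.005,-0.01,0.08],1],[[0,0,0],[-0.005,-0.01,0.16],1],[[0,0,0],[-0.005,-0.01,0.24],1],[[0,0,0],[-0.005,-0.01,0.3],1],[[0,0,0],[-0.005,-0.01,0.346],1]]'|head -2;python3 -m jog '[[[0,0,0],[0,0,0],1],[[0,0,0],[0,0,0],1],[[0,0,0],[0,0,0],1]]'|head -5; python3 - <<'E'
from h import *
print(go(0.679,-0.162,0.0075,-17.6))
E
```

```text
t: 40.22
tool_pos: [0.6787, -0.1612, 0.0273]
t: 40.47
tool_pos: [0.6793, -0.1611, 0.0282]
tool_rot: [0.001, 0.807, 0.59, 0.001]
contact_force: [0.5, 0.3, 0.4]
opening: 0.0854
[array([-0.005, -0.   ,  0.104]), ('rz', np.float64(-0.001), 'q7', np.float64(-0.08))]
```

```bash
python3 -m jog '[[[0,0,0],[-0.005,0.005,0.03],1],[[0,0,0],[-0.005,0.005,0.06],1],[[0,0,0],[-0.005,0.005,0.08],1],[[0,0,0],[-0.005,0.005,0.095],1],[[0,0,0],[-0.005,0.005,0.1],1]]'|head -2;python3 -m jog '[[[0,0,0],[0,0,0],1],[[0,0,0],[0,0,0],1],[[0,0,0],[0,0,0],0.5],[[0,0,0],[0,0,0],0],[[0,0,0],[0,0,0],0]]' 40;python3 -m jog '[[[0,0,0],[0,0,0],0],[[0,0,0],[0,0,0],0],[[0,0,0],[0,0,0],0],[[0,0,0],[0,0,0],0],[[0,0,0],[0,0,0],0]]'; python3 -m jog '[[[0,0,0],[0,0,-0.02],0],[[0,0,0],[0,0,-0.04],0],[[0,0,0],[0,0,-0.06],0],[[0,0,0],[0,0,-0.08],0],[[0,0,0],[0,0,-0.1],0]]'
```

```text
t: 40.88
tool_pos: [0.6785, -0.1619, 0.0061]
t: 41.3
tool_pos: [0.6796, -0.1622, 0.0081]
tool_rot: [0.0, 0.807, 0.59, 0.0]
contact_force: [-0.4, 0.5, 1.9]
opening: 0.0563
grasp_force: 41.6
t: 41.72
tool_pos: [0.6797, -0.1622, 0.008]
tool_rot: [0.0, 0.807, 0.59, 0.0]
contact_force: [-0.7, 0.4, 5.2]
opening: 0.0562
grasp_force: 42.3
t: 42.13
tool_pos: [0.6791, -0.1621, 0.0274]
tool_rot: [-0.0, 0.807, 0.59, -0.0]
contact_force: [-0.6, -1.1, -1.4]
opening: 0.0559
grasp_force: 42.0
```

The cup is held: the opening is steady at 56 mm. Rising to look at the drip mat.

```bash
python3 -m jog '[[[0,0,0],[0.05,0,-0.2],0],[[0,0,0],[0.15,-0.05,-0.4],0],[[0,0,0],[0.3,-0.1,-0.6],0],[[0,0,0],[0.45,-0.15,-0.8],0],[[0,0,0],[0.5,-0.2,-0.88],0]]'|head -2;python3 -m jog '[[[0,0,0],[0,-0.1,0],0],[[0,0,0],[0,-0.1,0],0],[[0,0,0],[0,-0.1,0],0],[[0,0,0],[0,-0.1,0],0],[[0,0,0],[0,-0.1,0],0]]'; python3 - <<'E'
from h import *
c=get_calibration('wrist');im=snapshot('wrist');cv2.imwrite('pics/w20.png',im)
L=cv2.cvtColor(im,cv2.COLOR_BGR2LAB)[...,0].astype(int)
u=proj(c,[[.671,.055,.004]])[0];print(u,L[int(u[1]),int(u[0])])
m=L<75
for k in blobs(m,800): print(cv2.boundingRect(k),fit(c,k,.004))
# cup: pale silhouette in hand
lab=cv2.cvtColor(im,cv2.COLOR_BGR2LAB).astype(int)
for k in blobs((lab[...,2]<138)&(lab[...,0]>160),500): print('pale',cv2.boundingRect(k))
s=get_state();p=s['tool_pos'];Rm=rot(s['tool_rot'])
for r,h in((.024,.049),(.0315,0)):
  print([proj(c,np.r_[p[:2],p[2]-.008+h]+Rm.apply([a*r,b*r,0])).round().tolist() for a,b in((1,0),(-1,0),(0,1),(0,-1))])
E
```

```text
t: 42.55
tool_pos: [0.6721, -0.0547, 0.2038]
t: 42.97
tool_pos: [0.6524, -0.0512, 0.2007]
tool_rot: [-0.0, 0.808, 0.59, -0.001]
contact_force: [-0.5, 0.2, -0.7]
opening: 0.0562
grasp_force: 42.4
[261.31034963  71.48187207] 24
(0, 255, 560, 165) (array([ 0.5948, -0.245 ]), array([242.4, 752.6]), 72.3)
(211, 15, 104, 111) (array([0.672 , 0.0546]), array([97.3, 97.7]), 27.2)
pale (209, 260, 136, 109)
pale (213, 202, 129, 55)
pale (61, 94, 77, 106)
[[[276.0, 261.0]], [[276.0, 379.0]], [[344.0, 323.0]], [[208.0, 323.0]]]
[[[276.0, 201.0]], [[276.0, 318.0]], [[341.0, 263.0]], [[212.0, 263.0]]]
```

The drip mat is at (0.672, 0.0546). The held cup's outline matches an upright, centred cup within 1 px. Placing it.

```bash
python3 - <<'E'
from h import *
print(go(0.672,0.0546,0.05,-17.6))
E
```

```text
[array([ 0.534, -0.067,  0.753]), ('rz', np.float64(-0.002), 'q7', np.float64(-0.25))]
```

```bash
python3 -m jog '[[[0,0,0],[0.2,-0.02,0.1],0],[[0,0,0],[0.4,-0.05,0.25],0],[[0,0,0],[0.534,-0.067,0.4],0],[[0,0,0],[0.534,-0.067,0.58],0],[[0,0,0],[0.534,-0.067,0.7],0]]'|head -2;python3 -m jog '[[[0,0,0],[0,0,0.05],0],[[0,0,0],[0,0,0.05],0],[[0,0,0],[0,0,0.05],0],[[0,0,0],[0,0,0.05],0],[[0,0,0],[0,0,0.05],0]]'|head -2; python3 - <<'E'
from h import *
print(go(0.672,0.0546,0.02,-17.6))
E
```

```text
t: 43.43
tool_pos: [0.6707, 0.0608, 0.0573]
t: 43.85
tool_pos: [0.6743, 0.0551, 0.0543]
[array([-0.006, -0.011,  0.171]), ('rz', np.float64(-0.002), 'q7', np.float64(-0.41))]
```

```bash
python3 -m jog '[[[0,0,0],[-0.006,-0.008,0.05],0],[[0,0,0],[-0.006,-0.008,0.1],0],[[0,0,0],[-0.006,-0.008,0.14],0],[[0,0,0],[-0.006,-0.008,0.16],0],[[0,0,0],[-0.006,-0.008,0.165],0]]'|head -2;python3 -m jog '[[[0,0,0],[0,0,0],0],[[0,0,0],[0,0,0],0],[[0,0,0],[0,0,0],0]]'|head -5; python3 - <<'E'
from h import *
print(go(0.672,0.0546,0.012,-17.6))
E
```

```text
t: 44.27
tool_pos: [0.6689, 0.0553, 0.0168]
t: 44.52
tool_pos: [0.6706, 0.0555, 0.019]
tool_rot: [0.0, 0.807, 0.59, 0.0]
contact_force: [0.3, -0.1, -0.6]
opening: 0.0563
[array([-0.002,  0.008,  0.035]), ('rz', np.float64(-0.0), 'q7', np.float64(-0.41))]
```

```bash
python3 -m jog '[[[0,0,0],[-0.002,0.008,0],0],[[0,0,0],[-0.002,0.008,0.01],0],[[0,0,0],[-0.002,0.008,0.02],0],[[0,0,0],[-0.002,0.008,0.028],0],[[0,0,0],[-0.002,0.008,0.033],0]]'|head -5;python3 -m jog '[[[0,0,0],[0,0,0],0],[[0,0,0],[0,0,0],0],[[0,0,0],[0,0,0.004],0],[[0,0,0],[0,0,0.004],0],[[0,0,0],[0,0,0.004],0]]'|head -5; python3 - <<'E'
from h import *
print(go(0.672,0.0546,0.012,-17.6))
E
```

```text
t: 44.93
tool_pos: [0.6715, 0.0545, 0.0119]
tool_rot: [-0.0, 0.807, 0.59, -0.0]
contact_force: [-3.4, -1.4, 8.7]
opening: 0.0563
t: 45.35
tool_pos: [0.6715, 0.0545, 0.0119]
tool_rot: [-0.0, 0.807, 0.59, -0.0]
contact_force: [-2.3, 0.6, 5.7]
opening: 0.0563
[array([ 0.001,  0.002, -0.   ]), ('rz', np.float64(-0.0), 'q7', np.float64(-0.41))]
```

Seated. I'll release, rise, back off and check everything.

```bash
python3 -m jog '[[[0,0,0],[0,0,0],0.75],[[0,0,0],[0,0,0],0.9],[[0,0,0],[0,0,0],1],[[0,0,0],[0,0,0],1],[[0,0,0],[0,0,0],1]]';python3 -m jog '[[[0,0,0],[0,0,-0.1],1],[[0,0,0],[0,0,-0.3],1],[[0,0,0],[0,0,-0.5],1],[[0,0,0],[0,0,-0.7],1],[[0,0,0],[0,0,-0.85],1]]'|head -2;python3 -m jog '[[[0,0,0],[-0.5,0,-0.1],1],[[0,0,0],[-0.5,0,-0.1],1],[[0,0,0],[-0.5,0,-0.1],1],[[0,0,0],[-0.5,0,-0.1],1],[[0,0,0],[-0.5,0,-0.1],1]]'|head -2;python3 -m jog '[[[0,0,0],[0,0,0],1],[[0,0,0],[0,0,0],1],[[0,0,0],[0,0,0],1],[[0,0,0],[0,0,0],1]]'; python3 - <<'E'
from h import *
c=get_calibration('wrist');im=snapshot('wrist');cv2.imwrite('pics/w21.png',im)
lab=cv2.cvtColor(im,cv2.COLOR_BGR2LAB).astype(int);u=proj(c,[[.672,.0546,.02]])[0];x,y=np.int32(u);print(u)
roi=np.zeros(im.shape[:2],bool);roi[max(y-80,0):y+80,x-80:x+80]=1
t=((lab[...,2]<138)&(lab[...,0]>160)&roi).astype(np.uint8)
t=cv2.morphologyEx(t,cv2.MORPH_OPEN,cv2.getStructuringElement(2,(15,15)))
for k in blobs(t,200): print('cup top',fit(c,k,.053))
for k in blobs((lab[...,2]<142)&roi,800): print('mat+cup',fit(c,k,.004))
t=get_calibration('top');im=snapshot('top');cv2.imwrite('pics/top1.png',im)
hsv=cv2.cvtColor(im,cv2.COLOR_BGR2HSV)
lab=cv2.cvtColor(im,cv2.COLOR_BGR2LAB).astype(int)
for n,p in dict(spool=(.5128,.4468,.043),soap=(.5813,-.3847,.03),tin=(.504,.0345,.028),candle=(.47,-.2147,.018),cup=(.672,.0546,.053)).items():
    q=np.int32(proj(t,[p])[0].round());print(n,q,lab[q[1],q[0]])
E
```

```text
t: 45.77
tool_pos: [0.6716, 0.0545, 0.011]
tool_rot: [-0.0, 0.807, 0.59, -0.0]
contact_force: [0.4, 0.9, 0.2]
opening: 0.0857
grasp_force: 0.0
t: 46.18
tool_pos: [0.6728, 0.0546, 0.185]
t: 46.6
tool_pos: [0.6412, -0.043, 0.2019]
t: 46.93
tool_pos: [0.6414, -0.0392, 0.2007]
tool_rot: [-0.0, 0.806, 0.591, -0.0]
contact_force: [0.5, 0.2, 0.9]
opening: 0.0853
grasp_force: 0.0
[277.80233799  79.51169752]
cup top (array([0.6718, 0.0537]), array([46.7, 47.1]), 72.6)
mat+cup (array([0.6718, 0.0548]), array([97.4, 97.5]), 27.6)
spool [155 212] [183 126 135]
soap [443 195] [195 136 132]
tin [299 218] [208 128 125]
candle [384 232] [204 127 142]
cup [293 159] [215 126 126]
```

All five things sit centred in their homes and the arm is clear of everything. Handing in.

```bash
python3 -c "
from plant import *
print(sign_off())"
```

```text
the job is handed in; nothing more can be done
None
```

I put all five things back and handed the job in at about 47 s: the spool, soap, tin, candle and upside-down cup each measured within about 1 mm of the middle of their places, with the arm clear of everything.

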